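# Lacquer bench: stack the drying tray and load the red bottles by size

### The arm

A 7-joint arm with a two-finger parallel gripper is mounted at the origin on the work surface. World frame = base frame: x ahead of the robot, y to its left, z up, the work surface at z = 0. Lengths are in m, angles in rad, forces in N, time in s.
With the tool pointing down it reaches from about 0.425 to 0.925 m from the base axis. Payload 6.8 kg.
Tool frame: the origin (TCP) lies at the very end of the fingers, on their centre line; the grasp point (between the pads) lies 19 mm behind it; z points along the fingers, y is the line along which they close (so a half turn about z gives the same grasp; the last joint's range is limited). The gripper opens to 85 mm and grips with 20 to 120 N. Pads are 22 mm wide; open, the fingers measure 114 mm over their backs; the gripper's body (76 mm by 85 mm) begins 54 mm behind the grasp point. The pads swing forward as they close: fully open they stand 13 mm farther back than shut.
Start: joints at [1.101, 0.477, 0.022, 1.555, -0.011, 1.109, -0.083], TCP at [0.239, -0.631, 0.231] pointing down, gripper open.
Joint ranges: [-2.96, 2.96], [-0.34, 2.1], [-1.41, 1.46], [0.24, 2.44], [-1.37, 4.51], [0.17, 1.92], [-2.96, 2.96]. Speed limits (rad/s): [2.39, 2.39, 3.14, 3.14, 3.14, 3.14, 3.14].

### API

Orientations are given as a rotation vector (axis times angle).
In Python, from bench import get_obs, grab_frame, hand_in gives the robot as it stands.
- The arm moves only by the tool drive_tool, never from a script. Its argument "rows" is a list of rows, each an object with "offset": the shift along the tool's x, y, z as a fraction of full scale, a list of three; "rotation": the turn, a rotation vector about the tool's x, y, z as a fraction of full scale, a list of three; "claw": the opening, from 0 (shut) to 1 (fully open). In form: [{"offset": [tx, ty, tz], "rotation": [wx, wy, wz], "claw": claw}, ...]. A call has 1 to 20 rows; each row is the pose to reach, as a shift and turn from the pose commanded when the call began, along the tool's axes at that moment; what a row does not reach only later rows make up. Full scale, the value 1, is 0.15 m for a shift and 2 rad for a turn. A row lasts 1/12 s, in which the tool goes at most 41.7 mm and 7.16 degrees, less where a joint would pass 70% of its speed; a pose out of reach is approached as far as the arm can. A call with a number of a shift or a turn outside -1 to 1 is refused whole. A call with a gripper value outside its range is refused whole. The fingers move at their own pace and stop on an object; "force" is the grip in N (left out, the last holds). Time passes only in rows, so rows that repeat a pose let the fingers close. It gives the time, the measured TCP pose, the force, the opening and the grip force at its end, in the units of the state.
- get_obs(): the state, without advancing time (a new reading comes with each control period).
- grab_frame(name): name is "scene" or "side" or "wrist"; returns a dict with "frame" (384x512x3 uint8, red, green, blue), "z_map" (384x512 float32, m along the optical axis (not along the pixel's ray), 0 where there is no reading), "vfov" (degrees; the focal length in pixels is half the picture's height over the tangent of half this angle, whatever the lens; pixels are square), "cx", "cy" (the principal point, pixels), "R" (3x3) and "t" (3): a world point X has camera coordinates R X + t. Camera axes: x right, y down, z forward; pixel columns grow to the right and rows downward; lengths in m; the calibration is good to about 2 mm. A picture is of the moment at which its call begins.
- hand_in(): hands the job in; it is judged then, once.
The state is a dict: "clock": time; "joints": joint angles; "qvel": joint speeds; "tau": joint torques, N m; "tcp_pos": TCP position; "orientation": TCP orientation; "contact_force": force on the tool from outside, world axes, zero at the start; "moment": the same for the moment, N m; "grip_width": finger opening in m; "gripper_force": force on a finger pad.
Only numpy, scipy, OpenCV 4.12 (cv2) and the standard library are available. Lean on these libraries where they do the work, as an engineer would, in place of code of your own. Each camera call takes 0.05 s, during which the arm holds its last target. There are 200 camera calls.

### The job

Stack the loose wooden drying tray on the grey base board so that its four corner pins drop fully into the sockets (any of the four ways round will do). Then stand the three red bottles upright on the tray, largest first, then medium, then smallest, each centred on the red-rimmed disc of its own size. Leave the green and the black bottle where they stand.

Things in the scene. Friction and masses are not known exactly. Their poses are not given: they have to be found in the camera images.
- red_large: The large red lacquered bottle, the largest of three, loose, upright: round body 62 mm in diameter, straight up to half its height, then a cone up to a straight neck 26 mm in diameter, 32 mm long, with a gold band; 120 mm tall in all. Origin: centre of its underside, z up along its axis. About 0.3 kg.
- red_medium: The medium red lacquered bottle, loose, upright: round body 50 mm in diameter, straight up to half its height, then a cone up to a straight neck 24 mm in diameter, 32 mm long, with a gold band; 96 mm tall in all. Origin: centre of its underside, z up along its axis. About 0.2 kg.
- red_small: The small red lacquered bottle, the smallest of three, loose, upright: round body 38 mm in diameter, straight up to half its height, then a cone up to a straight neck 22 mm in diameter, 32 mm long, with a gold band; 74 mm tall in all. Origin: centre of its underside, z up along its axis. About 0.12 kg.
- green_bottle: A dark green lacquered bottle, loose, upright: round body 50 mm in diameter, straight up to half its height, then a cone up to a straight neck 24 mm in diameter, 32 mm long, with a gold band; 96 mm tall in all. Origin: centre of its underside, z up along its axis. Not to be moved.
- black_bottle: A black lacquered bottle, loose, upright: round body 62 mm in diameter, straight up to half its height, then a cone up to a straight neck 26 mm in diameter, 32 mm long, with a gold band; 120 mm tall in all. Origin: centre of its underside, z up along its axis. Not to be moved.
- tray: Loose pale tray, about 0.4 kg, any yaw: board 170 x 170 mm from z=14 to 26 on four 10 mm corner pins (z 0-14) at x,y=+-72 mm. Origin: centre, at pin-tip level, z up. Square grip post 24 x 24 mm along x,y, up to z=76. Cream discs with red rims on top: large (68 mm) at (+42,+42), medium (56) at (+42,-42), small (44) at (-42,-42), the other quarter blank. Top corner dots are just paint.
- base: Grey base board, fixed: 184 x 184 mm, 24 mm high, with four square sockets 16 x 16 mm, 19 mm deep, pale-rimmed, at x,y=+-72 mm. Origin: centre of its underside, z up, x and y along its sides. With the tray home, board lies on board and the tray's origin is 10 mm above this one; the tray's x may lie along this x or y, either sense.
Not all that is in view belongs to the job. What is shaped like the red_small but purple is not meant. Leave any pink look-alike of the tray alone.

How it is judged:
On the way, in this order (a step that is already met when the one before it is completed fails the run):
1. the tray is seated on the base, all four pins home (horizontal distance between tray and base below 0.006 m and z of tray in the frame of base below 0.0135 m and angle between tray's own z axis and vertical below 0.05 rad and (angle between the x axis of tray and the x axis of base, either way round below 0.09 rad or angle between the x axis of tray and the y axis of base, either way round below 0.09 rad)), for 0.2 s.
2. the large red bottle stands on its disc (all of step 1 and x of red_large in the frame of tray between 0.03 and 0.054 m and y of red_large in the frame of tray between 0.03 and 0.054 m and z of red_large in the frame of tray between 0.022 and 0.031 m and angle between red_large's own z axis and vertical below 0.1 rad and linear speed of red_large below 0.03 m/s), for 0.2 s.
3. the medium red bottle stands on its disc (all of step 1 and x of red_medium in the frame of tray between 0.03 and 0.054 m and y of red_medium in the frame of tray between -0.054 and -0.03 m and z of red_medium in the frame of tray between 0.022 and 0.031 m and angle between red_medium's own z axis and vertical below 0.1 rad and linear speed of red_medium below 0.03 m/s), for 0.2 s.
4. the small red bottle stands on its disc (all of step 1 and x of red_small in the frame of tray between -0.054 and -0.03 m and y of red_small in the frame of tray between -0.054 and -0.03 m and z of red_small in the frame of tray between 0.022 and 0.031 m and angle between red_small's own z axis and vertical below 0.1 rad and linear speed of red_small below 0.03 m/s), for 0.2 s.
At the end, for the whole second after the job is handed in: Tray home on the base (centre within 6 mm, 0.09 rad of square, origin under 13.5 mm above the base's, level to 0.05 rad); each red bottle upright (0.1 rad), at rest, within 12 mm in tray x and y of its disc's centre; all released; green and black bottles upright, within 25 mm of their start (all of step 4 and x of red_large in the frame of tray between 0.03 and 0.054 m and y of red_large in the frame of tray between 0.03 and 0.054 m and z of red_large in the frame of tray between 0.022 and 0.031 m and angle between each of red_large, red_medium, green_bottle, black_bottle's own z axis and vertical below 0.1 rad and linear speed of each of red_large, red_medium below 0.03 m/s and x of red_medium in the frame of tray between 0.03 and 0.054 m and y of red_medium in the frame of tray between -0.054 and -0.03 m and z of red_medium in the frame of tray between 0.022 and 0.031 m and contact force between the fingers and tray below 0.1 N and contact force between the fingers and red_large below 0.1 N and contact force between the fingers and red_medium below 0.1 N and contact force between the fingers and red_small below 0.1 N and distance of each of green_bottle, black_bottle from where it was at the start of the episode below 0.025 m and linear speed of tray below 0.02 m/s); the robot touches nothing.
It fails at once if the green bottle is moved by more than 25 mm or tipped over (distance of green_bottle from where it was at the start of the episode above 0.025 m or angle between green_bottle's own z axis and vertical above 0.3 rad).
It fails at once if the black bottle is moved by more than 25 mm or tipped over (distance of black_bottle from where it was at the start of the episode above 0.025 m or angle between black_bottle's own z axis and vertical above 0.3 rad).
It also fails if it takes over 128 s, if anything falls off the work surface, if the arm or the gripper's body presses on something with over 40 N, if the wrist force passes 120 N, or if a joint passes its speed limit or range.

## Working session

There is one attempt and no reset: what is moved stays moved. The work goes in short steps, Python scripts to look and compute and a tool call to move; the robot and the scene stay as the last step left them, time stands still between calls to the robot, and variables do not carry over. Pictures are saved under pics/ and viewed, at most 14 in all, crops included, and the job is handed in when it is done.

Besides the shell and the picture viewer there is one more tool, called after "Request:" by a JSON object that holds its "fn" and its "kwargs". drive_tool: Moves the arm, as the interface text tells. Its arguments: {"type":"object","properties":{"rows":{"type":"array","items":{"type":"object","properties":{"offset":{"type":"array","items":{"type":"number"}},"rotation":{"type":"array","items":{"type":"number"}},"claw":{"type":"number"}}}},"force":{"type":"number"}},"required":["rows"]}

```bash
ls; mkdir -p pics; python3 - <<'E'
from bench import *
import cv2,numpy as np
print(get_obs())
for n in("scene","side","wrist"):
    f=grab_frame(n); cv2.imwrite(f"pics/{n}0.png",f["frame"][:,:,::-1]); np.savez(f"{n}0.npz",**f)
    print(n,f["vfov"],f["cx"],f["cy"],f["R"].tolist(),f["t"])
E
```

```text
pics
{'clock': 0.0, 'joints': array([ 1.10089436,  0.47776262,  0.02233628,  1.55641209, -0.01153023,
        1.10926746, -0.08304114]), 'qvel': array([-7.70432759e-04, -1.56609957e-03,  3.22338200e-04,  9.40272934e-04,
        4.05717358e-05, -8.52256556e-05,  1.18394071e-03]), 'tau': array([-7.28203922e-04, -5.96442139e+01,  1.60795692e+00, -2.81200755e+01,
        1.25080714e-02,  9.23910993e-03, -2.07227362e-05]), 'tcp_pos': array([ 0.23872403, -0.63077744,  0.23036737]), 'orientation': array([-3.08866188e+00, -5.65030238e-01,  6.36076607e-04]), 'contact_force': array([-0.17084188, -0.59720522, -0.88305455]), 'moment': array([ 0.00430033,  0.00886601, -0.01617561]), 'gripper_force': 0.0, 'grip_width': 0.08518819628085338}
scene 47.25933898772185 258.5971663034902 194.86038086637373 [[-0.08254241912683963, 0.9965199603736273, 0.011606792047490244], [0.7575171749351352, 0.07030498638367849, -0.6490184423942688], [-0.6475758478533468, -0.044779207971281924, -0.7606841288014914]] [ 0.03483231 -0.33023455  1.67287038]
side 56.43412568336534 257.918403126426 195.4868176011121 [[-0.8453937156602838, -0.5338999906266011, 0.01613274716266495], [-0.29569529665081895, 0.4426331457946825, -0.8465460352411365], [0.4448300316533085, -0.7204350756680429, -0.5320709959079691]] [0.41820249 0.18769546 0.71312094]
wrist 65.19625610575082 256.19910123816453 193.49434294006966 [[0.35361095384871594, -0.9353912741978689, -0.0015676328304499263], [-0.8874430103735169, -0.33601356465889404, 0.3154992673595546], [-0.2956420075993832, -0.11017281207136816, -0.948924525356414]] [-0.67368638 -0.04225788  0.3806666 ]
```

View pics/scene0.png

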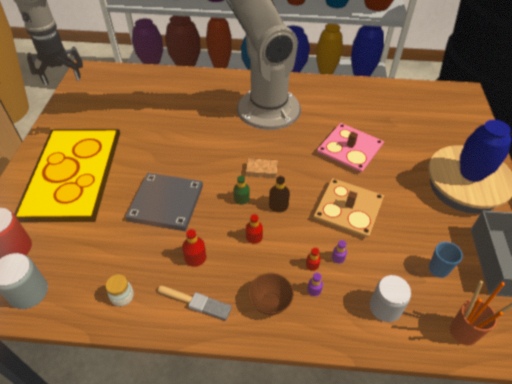

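View pics/side0.png

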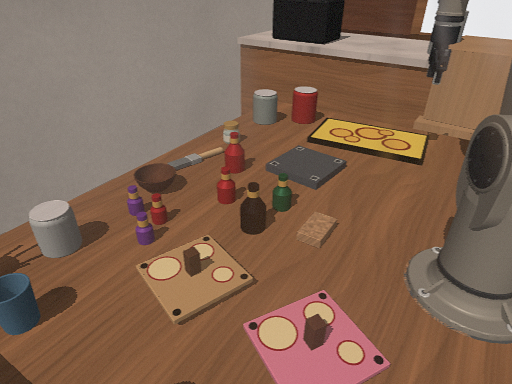

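The scene view has the base at (165,200), the wooden tray at (348,207), and the red bottles at (194,248), (254,230) and (313,259). The purple look-alikes are at (340,252) and (316,285), green at (242,190), black at (279,195). The side view confirms this, with all bottles upright.

```bash
cat > h.py <<'E'
import numpy as np,cv2
from scipy.optimize import least_squares
def K(f): return f["frame"].shape[0]/2/np.tan(np.radians(float(f["vfov"]))/2)
def rays(f,uv):
    uv=np.atleast_2d(np.asarray(uv,float)); F=K(f)
    d=np.c_[(uv[:,0]-f["cx"])/F,(uv[:,1]-f["cy"])/F,np.ones(len(uv))]@f["R"]
    return -f["R"].T@f["t"],d
def on_plane(f,uv,z):
    c,d=rays(f,uv); return c+d*((z-c[2])/d[:,2])[:,None]
def cloud(f):
    v,u=np.mgrid[:384,:512]; c,d=rays(f,np.c_[u.ravel(),v.ravel()])
    return (c+d*f["z_map"].reshape(-1,1)).reshape(384,512,3)
def hsv(f): return cv2.cvtColor(np.asarray(f["frame"]),cv2.COLOR_RGB2HSV)
def circ(P,r):
    m=np.median(P[:,:2],0)
    s=least_squares(lambda c:np.hypot(*(P[:,:2]-c).T)-r,m,loss="soft_l1",f_scale=.002)
    return s.x,np.sqrt(np.mean(s.fun**2))
E
python3 - <<'E'
from h import *
for n in("scene","side"):
    f=dict(np.load(n+"0.npz")); H=hsv(f); P=cloud(f); h,s,v=[H[...,i].astype(int) for i in range(3)]
    flat=(P[...,2]<.004)&(P[...,2]>-.01)&(P[...,0]>.3)
    print(n,"table z",np.median(P[flat][:,2]) if flat.any() else None, np.std(P[flat][:,2]))
    red=((h<5)|(h>174))&(s>170)&(v>60)
    k,l,st,ce=cv2.connectedComponentsWithStats(red.astype(np.uint8))
    for i in range(1,k):
        if st[i,4]<60: continue
        Q=P[l==i]; 
        out=[]
        for nm,r,ht in(("L",.031,.12),("M",.025,.096),("S",.019,.074)):
            B=Q[(Q[:,2]>.006)&(Q[:,2]<ht/2-.003)]
            if len(B)>15:
                # start behind the surface
                c,e=None,None
                cam=-f["R"].T@f["t"]; m=np.median(B[:,:2],0); d=m-cam[:2]; d/=np.hypot(*d)
                so=least_squares(lambda c:np.hypot(*(B[:,:2]-c).T)-r,m+d*r,loss="soft_l1",f_scale=.002)
                out.append((nm,so.x.round(4).tolist(),round(float(np.sqrt(np.mean((np.hypot(*(B[:,:2]-so.x).T)-r)**2))),4)))
        print(ce[i].round(),st[i,4],"zmax",np.percentile(Q[:,2],98).round(3),out)
    # boards
    for nm,z,mask in(("tray",.026,(h>8)&(h<30)&(abs(P[...,2]-.026)<.008)),("base",.024,(s<90)&(v<150)&(abs(P[...,2]-.024)<.008))):
        m=cv2.morphologyEx(mask.astype(np.uint8),cv2.MORPH_OPEN,np.ones((3,3)))
        k,l,st,ce=cv2.connectedComponentsWithStats(m)
        for i in range(1,k):
            if st[i,4]<800: continue
            ct=max(cv2.findContours((l==i).astype(np.uint8),0,2)[0],key=len)[:,0]
            W=on_plane(f,ct,z)[:,:2].astype(np.float32)
            print(nm,ce[i].round(),st[i,4],cv2.minAreaRect(W*1000),"z",np.median(P[l==i][:,2]).round(4))
E
```

```text
scene table z 0.00043328515478469054 0.001991294551208907
[255. 232.] 145 zmax 0.062 [('L', [0.5885, -0.0006], 0.0033), ('M', [0.5968, -0.0001], 0.0013), ('S', [0.6032, 0.0023], 0.0015)]
[ 20. 244.] 238 zmax 0.086 [('L', [0.7023, -0.6599], 0.0019), ('M', [0.7036, -0.6536], 0.0021), ('S', [0.704, -0.6472], 0.0023)]
[195. 252.] 363 zmax 0.086 [('L', [0.6817, -0.1589], 0.0011), ('M', [0.687, -0.1551], 0.0012), ('S', [0.6925, -0.1515], 0.0019)]
[314. 263.] 74 zmax 0.043 [('L', [0.6638, 0.1685], 0.0024), ('M', [0.6701, 0.1693], 0.0022), ('S', [0.6775, 0.1702], 0.0008)]
tray [ 69. 184.] 1019 ((466.9388427734375, -606.6553955078125), (174.1284637451172, 158.50424194335938), 84.5738754272461) z 0.0206
tray [160. 197.] 2202 ((497.8834228515625, -281.91937255859375), (185.30224609375, 189.0386505126953), 83.44451904296875) z 0.0242
tray [349. 207.] 2348 ((474.3992919921875, 279.1831359863281), (169.79150390625, 176.72605895996094), 69.79175567626953) z 0.027
base [165. 200.] 2707 ((498.160400390625, -281.8424072265625), (185.93450927734375, 186.2452392578125), 83.1543197631836) z 0.0242
side t
[... 641 characters left out ...]
94531, 229.04345703125), 5.816357612609863) z 0.0198
tray [192. 279.] 4945 ((469.4765625, 281.328857421875), (171.37667846679688, 175.57867431640625), 69.97188568115234) z 0.0261
tray [466. 299.] 984 ((6.6157989501953125, 41.98658752441406), (92.55126953125, 156.16299438476562), 82.76972961425781) z 0.0254
tray [277. 333.] 941 ((261.61553955078125, 310.2226257324219), (60.306884765625, 59.91721725463867), 32.915584564208984) z 0.0267
base [306. 164.] 1676 ((493.4552001953125, -278.8399963378906), (197.02601623535156, 189.62405395507812), 83.34423828125) z 0.024
base [464. 300.] 962 ((6.673149108886719, 35.06890106201172), (148.81370544433594, 102.2651596069336), 0.16335415840148926) z 0.0241
```

```bash
python3 - <<'E'
import cv2
a=cv2.imread("pics/scene0.png")[160:310,110:400]; cv2.imwrite("pics/crop0.png",cv2.resize(a,(790,409),interpolation=cv2.INTER_CUBIC))
E
```

```text
(no output)
```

View pics/crop0.png

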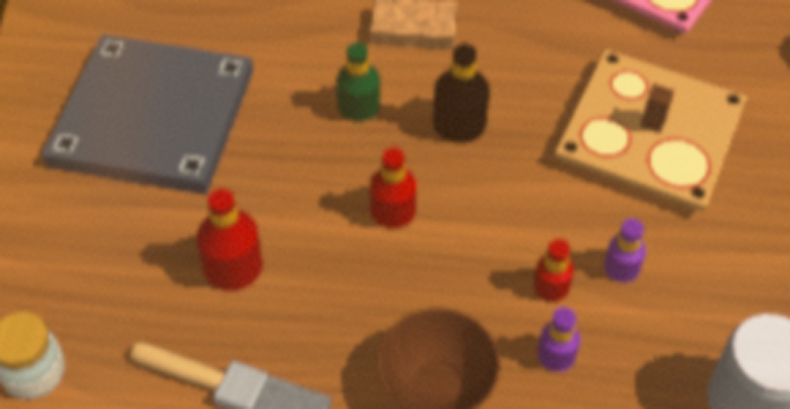

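The crop shows the tray's small disc upper left, medium left, large bottom, blank quarter upper right. It also shows the base's four pale-rimmed sockets. I'll look with the wrist camera over the base first, then over the tray.

```bash
cat > plan.py <<'E'
import sys,numpy as np
from bench import get_obs
from scipy.spatial.transform import Rotation as Ro
# plan.py x y z yawdeg -> offsets (fractions) in present tool axes, split in equal calls, and the turn
def plan(p,yaw):
    o=get_obs(); R=Ro.from_rotvec(o["orientation"])
    T=Ro.from_euler("z",yaw,degrees=True)*Ro.from_rotvec([np.pi,0,0])
    d=R.inv().apply(np.array(p)-o["tcp_pos"])/.15; n=max(1,int(np.ceil(abs(d).max())))
    r=(R.inv()*T).as_rotvec()
    x=R.apply([1,0,0]); z=R.apply([0,0,1])
    print("tcp",o["tcp_pos"].round(4),"yaw",np.degrees(np.arctan2(x[1],x[0])).round(2),"zax",z.round(4),"q",o["joints"].round(2),"t",round(o["clock"],2))
    print(n,"calls of",(d/n).round(4).tolist(),"rot",(r/2).round(4).tolist(),"rows: move",int(np.ceil(np.linalg.norm(d/n)*.15/.0417)),"turn",int(np.ceil(np.degrees(np.linalg.norm(r))/7.16)))
if __name__=="__main__": a=list(map(float,sys.argv[1:])); plan(a[:3],a[3])
E
python3 plan.py .496 -.281 .30 83.3
```

```text
tcp [ 0.2388 -0.6309  0.2306] yaw 20.73 zax [-6.0e-04  1.2e-03 -1.0e+00] q [ 1.1   0.48  0.02  1.56 -0.01  1.11 -0.08] t 0.15
3 calls of [0.8099, -0.5251, -0.1537] rot [-0.0006, -0.0003, -0.546] rows: move 4 turn 9
```

Request:
{"fn": "drive_tool", "kwargs": {"rows": [{"offset": [0.27,-0.175,-0.05],"rotation": [0,0,0],"claw": 1},{"offset": [0.54,-0.35,-0.1],"rotation": [0,0,0],"claw": 1},{"offset": [0.81,-0.525,-0.155],"rotation": [0,0,0],"claw": 1},{"offset": [0.81,-0.525,-0.155],"rotation": [0,0,0],"claw": 1},{"offset": [0.81,-0.525,-0.155],"rotation": [0,0,0],"claw": 1}]}}

```text
clock: 0.57
tcp_pos: [0.3302, -0.5096, 0.2555]
orientation: [-3.087, -0.579, -0.005]
contact_force: [0.2, -0.2, 0.6]
grip_width: 0.0853
gripper_force: 0.0
```

Request:
{"fn": "drive_tool", "kwargs": {"rows": [{"offset": [0.27,-0.175,-0.05],"rotation": [0,0,0],"claw": 1},{"offset": [0.54,-0.35,-0.1],"rotation": [0,0,0],"claw": 1},{"offset": [0.81,-0.525,-0.155],"rotation": [0,0,0],"claw": 1},{"offset": [0.81,-0.525,-0.155],"rotation": [0,0,0],"claw": 1},{"offset": [0.81,-0.525,-0.155],"rotation": [0,0,0],"claw": 1}]}}

```text
clock: 0.98
tcp_pos: [0.4148, -0.3932, 0.2787]
orientation: [-3.087, -0.578, -0.005]
contact_force: [0.5, -0.6, -0.7]
grip_width: 0.0853
gripper_force: 0.0
```

Request:
{"fn": "drive_tool", "kwargs": {"rows": [{"offset": [0.27,-0.175,-0.05],"rotation": [0,0,-0.06],"claw": 1},{"offset": [0.54,-0.35,-0.1],"rotation": [0,0,-0.12],"claw": 1},{"offset": [0.81,-0.525,-0.155],"rotation": [0,0,-0.18],"claw": 1},{"offset": [0.81,-0.525,-0.155],"rotation": [0,0,-0.24],"claw": 1},{"offset": [0.81,-0.525,-0.155],"rotation": [0,0,-0.3],"claw": 1},{"offset": [0.81,-0.525,-0.155],"rotation": [0,0,-0.36],"claw": 1},{"offset": [0.81,-0.525,-0.155],"rotation": [0,0,-0.42],"claw": 1},{"offset": [0.81,-0.525,-0.155],"rotation": [0,0,-0.48],"claw": 1},{"offset": [0.81,-0.525,-0.155],"rotation": [0,0,-0.546],"claw": 1},{"offset": [0.81,-0.525,-0.155],"rotation": [0,0,-0.546],"claw": 1},{"offset": [0.81,-0.525,-0.155],"rotation": [0,0,-0.546],"claw": 1},{"offset": [0.81,-0.525,-0.155],"rotation": [0,0,-0.546],"claw": 1}]}}

```text
clock: 1.98
tcp_pos: [0.4958, -0.2822, 0.3007]
orientation: [-2.352, -2.082, 0.001]
contact_force: [-0.1, 0.3, 0.0]
grip_width: 0.0856
gripper_force: 0.0
```

Batching transit calls works. Now the wrist view of the base.

```bash
python3 - <<'E'
from h import *; from bench import *
f=grab_frame("wrist"); cv2.imwrite("pics/w1.png",f["frame"][:,:,::-1]); np.savez("w1.npz",**f)
print((-f["R"].T@f["t"]).round(3))
E
python3 plan.py .472 .280 .30 69.8
```

```text
[ 0.504 -0.202  0.444]
tcp [ 0.4959 -0.282   0.3009] yaw 83.08 zax [-3.e-04 -0.e+00 -1.e+00] q [ 0.67  0.27 -0.32  1.71  0.09  1.18  0.2 ] t 2.03
4 calls of [0.925, -0.1524, 0.0014] rot [-0.0002, 0.0001, 0.1159] rows: move 4 turn 2
```

View pics/w1.png

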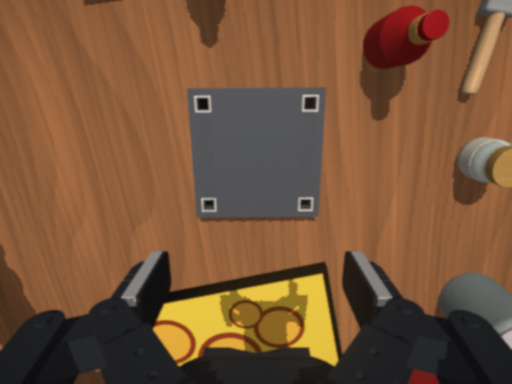

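The base is square in view, with its socket rims at about (203,104), (310,103), (209,205) and (306,204). Now I'll measure it and move to the tray.

```bash
cat >> h.py <<'E'
def sockets(f,z=.024):
    g=cv2.cvtColor(np.asarray(f["frame"]),cv2.COLOR_RGB2GRAY); s=hsv(f)[...,1]
    m=((g>140)&(s<60)).astype(np.uint8); out=[]
    for c in cv2.findContours(m,0,2)[0]:
        (u,v),(a,b),_=cv2.minAreaRect(c)
        if 10<min(a,b) and max(a,b)<28: 
            M=cv2.moments(cv2.convexHull(c)); out.append((M["m10"]/M["m00"],M["m01"]/M["m00"]))
    return np.array(out),on_plane(f,out,z)[:,:2] if out else None
E
python3 - <<'E'
from h import *
f=dict(np.load("w1.npz")); uv,W=sockets(f); print(uv.round(1).tolist(),W.round(4).tolist(),"c",W.mean(0))
for i in range(len(W)):
  for j in range(i): d=W[i]-W[j]; print(i,j,np.hypot(*d).round(4),np.degrees(np.arctan2(d[1],d[0])).round(2))
E
```

```text
[[208.2, 204.4], [305.2, 203.6], [310.0, 102.9], [202.2, 103.4]] [[0.414, -0.3487], [0.5577, -0.365], [0.5742, -0.2223], [0.4308, -0.2053]] c [ 0.49414243 -0.2853271 ]
1 0 0.1446 -6.48
2 0 0.2041 38.28
2 1 0.1437 83.41
3 0 0.1444 83.3
3 1 0.204 128.45
3 2 0.1444 173.24
```

Request:
{"fn": "drive_tool", "kwargs": {"rows": [{"offset": [0.27,-0.04,0],"rotation": [0,0,0],"claw": 1},{"offset": [0.54,-0.08,0],"rotation": [0,0,0],"claw": 1},{"offset": [0.8,-0.12,0],"rotation": [0,0,0],"claw": 1},{"offset": [0.92,-0.15,0],"rotation": [0,0,0],"claw": 1}]}}

```text
clock: 2.37
tcp_pos: [0.4901, -0.1362, 0.3014]
orientation: [-2.344, -2.091, -0.002]
contact_force: [-0.1, 1.1, 0.3]
grip_width: 0.0853
gripper_force: 0.0
```

Request:
{"fn": "drive_tool", "kwargs": {"rows": [{"offset": [0.27,-0.04,0],"rotation": [0,0,0],"claw": 1},{"offset": [0.54,-0.08,0],"rotation": [0,0,0],"claw": 1},{"offset": [0.8,-0.12,0],"rotation": [0,0,0],"claw": 1},{"offset": [0.92,-0.15,0],"rotation": [0,0,0],"claw": 1}]}}

```text
clock: 2.7
tcp_pos: [0.4834, 0.0035, 0.3016]
orientation: [-2.343, -2.092, -0.003]
contact_force: [0.1, 0.2, 0.9]
grip_width: 0.0849
gripper_force: 0.0
```

Request:
{"fn": "drive_tool", "kwargs": {"rows": [{"offset": [0.27,-0.04,0],"rotation": [0,0,0],"claw": 1},{"offset": [0.54,-0.08,0],"rotation": [0,0,0],"claw": 1},{"offset": [0.8,-0.12,0],"rotation": [0,0,0],"claw": 1},{"offset": [0.92,-0.15,0],"rotation": [0,0,0],"claw": 1}]}}

```text
clock: 3.03
tcp_pos: [0.4767, 0.1432, 0.3016]
orientation: [-2.343, -2.091, -0.004]
contact_force: [0.0, 0.7, -0.2]
grip_width: 0.0854
gripper_force: 0.0
```

Request:
{"fn": "drive_tool", "kwargs": {"rows": [{"offset": [0.27,-0.04,0],"rotation": [0,0,0.04],"claw": 1},{"offset": [0.54,-0.08,0],"rotation": [0,0,0.08],"claw": 1},{"offset": [0.8,-0.12,0],"rotation": [0,0,0.116],"claw": 1},{"offset": [0.92,-0.15,0],"rotation": [0,0,0.116],"claw": 1},{"offset": [0.92,-0.15,0],"rotation": [0,0,0.116],"claw": 1},{"offset": [0.92,-0.15,0],"rotation": [0,0,0.116],"claw": 1},{"offset": [0.92,-0.15,0],"rotation": [0,0,0.116],"claw": 1}]}}

```text
clock: 3.62
tcp_pos: [0.4717, 0.2761, 0.3008]
orientation: [2.575, 1.799, -0.001]
contact_force: [0.4, -0.2, -0.7]
grip_width: 0.0856
gripper_force: 0.0
```

```bash
python3 - <<'E'
from h import *; from bench import *
f=grab_frame("wrist"); cv2.imwrite("pics/w2.png",f["frame"][:,:,::-1]); np.savez("w2.npz",**f)
E
python3 plan.py .472 .280 .15 69.8
```

```text
tcp [0.4719 0.2757 0.3008] yaw 69.84 zax [ 1.0e-04 -1.2e-03 -1.0e+00] q [-0.09  0.27 -0.66  1.74  0.18  1.19 -1.16] t 3.67
2 calls of [0.0142, -0.0049, 0.5028] rot [0.0002, 0.0005, 0.0003] rows: move 2 turn 1
```

View pics/w2.png

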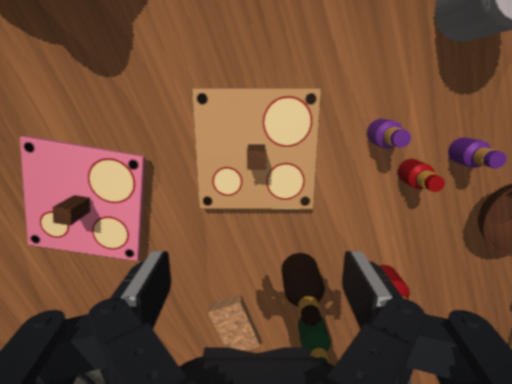

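The wrist view over the tray shows its large disc at (288,121), medium at (286,181), small at (227,181) and the post at (257,157).

```bash
cat >> h.py <<'E'
def tray(f,z=.026,box=None):
    H=hsv(f).astype(int); h,s,v=H[...,0],H[...,1],H[...,2]
    m=((v>190)&(s<130)&(h>15)&(h<35)).astype(np.uint8); L=[]
    for c in cv2.findContours(m,0,2)[0]:
        if len(c)<12 or cv2.contourArea(c)<150: continue
        W=on_plane(f,c[:,0],z)[:,:2].astype(np.float32); e=cv2.fitEllipse(W*1000)
        if min(e[1])>.8*max(e[1]): L.append((np.mean(e[1]),*np.array(e[0])/1000, *c[:,0].mean(0)))
    return np.array(sorted(L,reverse=True))
def trayfit(A): # A: large, medium, small world xy -> centre, yaw
    P=np.array([[42,42],[42,-42],[-42,-42]])/1000
    a,b=P-P.mean(0),A-A.mean(0); th=np.arctan2((a[:,0]*b[:,1]-a[:,1]*b[:,0]).sum(),(a*b).sum())
    R=np.array([[np.cos(th),-np.sin(th)],[np.sin(th),np.cos(th)]]); c=A.mean(0)-R@P.mean(0)
    return c,np.degrees(th),np.linalg.norm(A-(P@R.T+c),axis=1)
E
python3 - <<'E'
from h import *
f=dict(np.load("w2.npz")); T=tray(f); print(T.round(4))
T=T[(T[:,3]>190)&(T[:,3]<325)&(T[:,4]<220)]; print(trayfit(T[:3,1:3]))
H=hsv(f).astype(int); P=cloud(f)
m=(abs(P[...,2]-.026)<.008).astype(np.uint8); m[:,:190]=0;m[:,325:]=0;m[215:]=0
c=max(cv2.findContours(m,0,2)[0],key=cv2.contourArea)[:,0]; print(cv2.minAreaRect(on_plane(f,c,.026)[:,:2].astype(np.float32)*1000))
# post top
q=(P[...,2]>.068)&(P[...,2]<.084); q[:,:190]=0;q[:,325:]=0;q[215:]=0
c=max(cv2.findContours(q.astype(np.uint8),0,2)[0],key=cv2.contourArea)[:,0]; print("post",cv2.minAreaRect(on_plane(f,c,.076)[:,:2].astype(np.float32)*1000))
# dots
d=((H[...,2]<60)).astype(np.uint8); d[:,:190]=0;d[:,325:]=0;d[215:]=0
for c in cv2.findContours(d,0,2)[0]:
    if 20<cv2.contourArea(c)<200: print(on_plane(f,c[:,0].mean(0),.026)[0,:2].round(4))
# bottles: neck tops by colour in the wrist cloud
h,s,v=[H[...,i] for i in range(3)]
for nm,mk in(("red",((h<5)|(h>174))&(s>150)),("purple",(h>125)&(h<150)&(s>80))):
    k,l,st,ce=cv2.connectedComponentsWithStats(mk.astype(np.uint8))
    for i in range(1,k):
        Q=P[l==i]
        if st[i,4]>80:
            zt=np.percentile(Q[:,2],97); t=Q[Q[:,2]>zt-.006]; print(nm,ce[i].round(),"ztop",zt.round(4),"xy",t[:,:2].mean(0).round(4))
E
```

```text
[[5.925680e+01 5.251000e-01 3.036000e-01 2.864857e+02 1.220857e+02]
 [5.914330e+01 2.599000e-01 3.119000e-01 1.102963e+02 1.819630e+02]
 [4.631010e+01 4.966000e-01 2.243000e-01 2.852340e+02 1.817234e+02]
 [4.622420e+01 2.183000e-01 2.384000e-01 1.106053e+02 2.344737e+02]
 [3.516040e+01 4.170000e-01 2.538000e-01 2.268611e+02 1.827500e+02]
 [3.353780e+01 1.434000e-01 2.801000e-01 5.265620e+01 2.255000e+02]]
(array([0.47124588, 0.27853501]), np.float64(-20.14605231982933), array([0.00014511, 0.00056722, 0.00044135]))
((471.67608642578125, 279.1813659667969), (168.87477111816406, 169.33848571777344), 69.81362915039062)
post ((472.07611083984375, 279.9229736328125), (24.169189453125, 23.427570343017578), 69.31312561035156)
[0.5141 0.1864]
[0.3776 0.2353]
[0.5637 0.3214]
[0.4283 0.3715]
red [412. 171.] ztop 0.0423 xy [0.6684 0.1789]
red [435. 183.] ztop 0.0758 xy [0.6765 0.1705]
red [396. 281.] ztop 0.3405 xy [0.5254 0.2633]
purple [380. 131.] ztop 0.0424 xy [0.6398 0.2486]
purple [400. 138.] ztop 0.0757 xy [0.6457 0.2433]
purple [465. 151.] ztop 0.0425 xy [0.7461 0.1812]
purple [495. 159.] ztop 0.076 xy [0.753  0.1757]
```

```bash
python3 plan.py .4716 .279 .036 69.8
```

```text
tcp [0.4719 0.2757 0.3008] yaw 69.84 zax [ 1.0e-04 -1.2e-03 -1.0e+00] q [-0.09  0.27 -0.66  1.74  0.18  1.19 -1.16] t 3.67
2 calls of [0.011, -0.0052, 0.8828] rot [0.0002, 0.0005, 0.0003] rows: move 4 turn 1
```

Request:
{"fn": "drive_tool", "kwargs": {"rows": [{"offset": [0.02,-0.01,0.25],"rotation": [0,0,0],"claw": 1},{"offset": [0.02,-0.01,0.5],"rotation": [0,0,0],"claw": 1},{"offset": [0.02,-0.01,0.7],"rotation": [0,0,0],"claw": 1},{"offset": [0.02,-0.01,0.88],"rotation": [0,0,0],"claw": 1},{"offset": [0.02,-0.01,0.88],"rotation": [0,0,0],"claw": 1}]}}

```text
clock: 4.08
tcp_pos: [0.4689, 0.2764, 0.1641]
orientation: [2.576, 1.798, -0.015]
contact_force: [-1.0, -0.6, 0.2]
grip_width: 0.0854
gripper_force: 0.0
```

```bash
python3 plan.py .4716 .279 .036 69.8
```

```text
tcp [0.4689 0.2764 0.1641] yaw 69.83 zax [-0.0074 -0.0056 -1.    ] q [-0.15  0.42 -0.62  1.9   0.3   0.93 -1.27] t 4.08
1 calls of [0.0295, 0.0152, 0.8534] rot [-0.0025, 0.0039, 0.0002] rows: move 4 turn 1
```

Request:
{"fn": "drive_tool", "kwargs": {"rows": [{"offset": [0,0,0.2],"rotation": [0,0,0],"claw": 1},{"offset": [0,0,0.4],"rotation": [0,0,0],"claw": 1},{"offset": [0,0,0.55],"rotation": [0,0,0],"claw": 1},{"offset": [0,0,0.7],"rotation": [0,0,0],"claw": 1},{"offset": [0,0,0.8],"rotation": [0,0,0],"claw": 1},{"offset": [0,0,0.88],"rotation": [0,0,0],"claw": 1},{"offset": [0,0,0.88],"rotation": [0,0,0],"claw": 1},{"offset": [0,0,0.88],"rotation": [0,0,0],"claw": 1},{"offset": [0,0,0.88],"rotation": [0,0,0],"claw": 1}]}}

```text
clock: 4.83
tcp_pos: [0.472, 0.2811, 0.0385]
orientation: [2.574, 1.801, 0.004]
contact_force: [-0.3, 1.2, 0.7]
grip_width: 0.0854
gripper_force: 0.0
```

```bash
python3 plan.py .4716 .279 .036 69.8
```

```text
tcp [0.472  0.2811 0.0385] yaw 69.96 zax [ 0.002  0.001 -1.   ] q [-0.24  0.59 -0.53  1.97  0.46  0.69 -1.4 ] t 4.83
1 calls of [-0.0141, 0.002, 0.0168] rot [0.0008, -0.0008, 0.0014] rows: move 1 turn 1
```

Request:
{"fn": "drive_tool", "kwargs": {"force": 90, "rows": [{"offset": [-0.012,0,0.01],"rotation": [0,0,0],"claw": 1},{"offset": [-0.012,0,0.01],"rotation": [0,0,0],"claw": 1},{"offset": [-0.012,0,0.01],"rotation": [0,0,0],"claw": 0},{"offset": [-0.012,0,0.01],"rotation": [0,0,0],"claw": 0},{"offset": [-0.012,0,0.01],"rotation": [0,0,0],"claw": 0},{"offset": [-0.012,0,0.01],"rotation": [0,0,0],"claw": 0},{"offset": [-0.012,0,0.01],"rotation": [0,0,0],"claw": 0},{"offset": [-0.012,0,0.01],"rotation": [0,0,0],"claw": 0},{"offset": [-0.012,0,0.01],"rotation": [0,0,0],"claw": 0},{"offset": [-0.012,0,0.01],"rotation": [0,0,0],"claw": 0},{"offset": [-0.012,0,0.01],"rotation": [0,0,0],"claw": 0},{"offset": [-0.012,0,0.01],"rotation": [0,0,0],"claw": 0},{"offset": [-0.012,0,0.01],"rotation": [0,0,0],"claw": 0},{"offset": [-0.012,0,0.01],"rotation": [0,0,0],"claw": 0}]}}

```text
clock: 6.0
tcp_pos: [0.4707, 0.2791, 0.0359]
orientation: [2.573, 1.801, 0.001]
contact_force: [0.7, -0.7, 4.6]
grip_width: 0.0229
gripper_force: 87.9
```

Request:
{"fn": "drive_tool", "kwargs": {"rows": [{"offset": [0,0,-0.05],"rotation": [0,0,0],"claw": 0},{"offset": [0,0,-0.15],"rotation": [0,0,0],"claw": 0},{"offset": [0,0,-0.25],"rotation": [0,0,0],"claw": 0},{"offset": [0,0,-0.4],"rotation": [0,0,0],"claw": 0},{"offset": [0,0,-0.55],"rotation": [0,0,0],"claw": 0},{"offset": [0,0,-0.7],"rotation": [0,0,0],"claw": 0},{"offset": [0,0,-0.85],"rotation": [0,0,0],"claw": 0},{"offset": [0,0,-1],"rotation": [0,0,0],"claw": 0},{"offset": [0,0,-1],"rotation": [0,0,0],"claw": 0},{"offset": [0,0,-1],"rotation": [0,0,0],"claw": 0}]}}

```text
clock: 6.83
tcp_pos: [0.4703, 0.279, 0.1858]
orientation: [2.573, 1.802, 0.002]
contact_force: [-0.6, -0.5, -6.2]
grip_width: 0.023
gripper_force: 89.0
```

```bash
python3 - <<'E'
from h import *; from bench import *
f=grab_frame("wrist"); cv2.imwrite("pics/w3.png",f["frame"][:,:,::-1]); np.savez("w3.npz",**f); o=get_obs(); print(o["grip_width"],o["gripper_force"],o["contact_force"])
E
python3 plan.py .4941 -.2853 .25 83.35
```

```text
0.02322755240558067 89.01164174079895 [-0.1047578   0.54115861 -5.5475333 ]
tcp [0.4696 0.2783 0.1845] yaw 70.01 zax [-0.0012 -0.0011 -1.    ] q [-0.13  0.39 -0.64  1.88  0.28  0.97 -1.25] t 6.88
4 calls of [-0.8689, 0.3595, -0.1082] rot [-0.0004, 0.0007, -0.1164] rows: move 4 turn 2
```

View pics/w3.png

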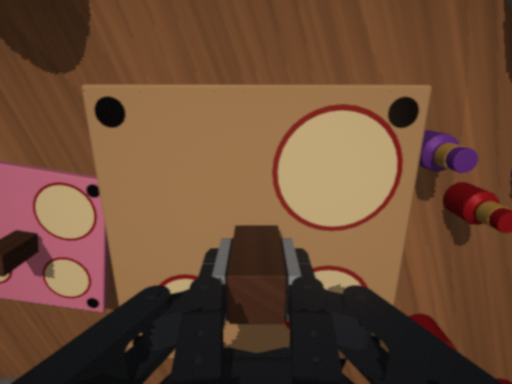

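The tray is gripped square and level: post at (257,270), large disc at (338,167), far dots at (110,112) and (403,112). I'll measure its offset in the tool frame before moving it over the base.

```bash
cat >> h.py <<'E'
def held(f,o):
    from scipy.spatial.transform import Rotation as Ro
    z=o["tcp_pos"][2]-.0099; H=hsv(f); d=(H[...,2]<45).astype(np.uint8); D=[]
    d[150:]=0
    for c in cv2.findContours(d,0,2)[0]:
        if 300<cv2.contourArea(c)<1500:
            M=cv2.moments(c); D.append((M["m10"]/M["m00"],M["m01"]/M["m00"]))
    D=[p for p in D if 80<p[0]<430]; D=np.array(sorted(D)); T=tray(f,z)[0]
    A=np.r_[on_plane(f,D,z)[:,:2],[T[1:3]]]       # left dot, right dot, large disc
    L=np.array([[-.072,.072],[.072,.072],[.042,.042]])
    a,b=L-L.mean(0),A-A.mean(0); th=np.arctan2((a[:,0]*b[:,1]-a[:,1]*b[:,0]).sum(),(a*b).sum())
    R=np.array([[np.cos(th),-np.sin(th)],[np.sin(th),np.cos(th)]]); c=A.mean(0)-R@L.mean(0)
    Rt=Ro.from_rotvec(o["orientation"]).as_matrix(); off=Rt.T@np.r_[c-o["tcp_pos"][:2],0]
    return D.round(1).tolist(),c,np.degrees(th),off,np.hypot(*(A[1]-A[0])),np.linalg.norm(A-(L@R.T+c),axis=1)
E
python3 - <<'E'
from h import *; from bench import get_obs
print(held(dict(np.load("w3.npz")),get_obs()))
E
```

```text
Traceback (most recent call last):
  File "h.py", line 46, in held
    D=[p for p in D if 80<p[0]<430]; D=np.array(sorted(D)); T=tray(f,z)[0]
                                                              ~~~~~~~~~^^^
IndexError: index 0 is out of bounds for axis 0 with size 0
```

Request:
{"fn": "drive_tool", "kwargs": {"rows": [{"offset": [-0.1,0.04,-0.05],"rotation": [0,0,0],"claw": 0},{"offset": [-0.25,0.1,-0.1],"rotation": [0,0,0],"claw": 0},{"offset": [-0.42,0.18,-0.2],"rotation": [0,0,0],"claw": 0},{"offset": [-0.58,0.24,-0.3],"rotation": [0,0,0],"claw": 0},{"offset": [-0.74,0.3,-0.35],"rotation": [0,0,0],"claw": 0},{"offset": [-0.87,0.36,-0.4],"rotation": [0,0,0],"claw": 0}]}}

```text
clock: 7.38
tcp_pos: [0.4751, 0.1354, 0.2439]
orientation: [-2.574, -1.8, 0.006]
contact_force: [0.7, -0.4, -5.2]
grip_width: 0.0231
gripper_force: 89.0
```

Request:
{"fn": "drive_tool", "kwargs": {"rows": [{"offset": [-0.15,0.06,0],"rotation": [0,0,0],"claw": 0},{"offset": [-0.3,0.12,0],"rotation": [0,0,0],"claw": 0},{"offset": [-0.45,0.18,0],"rotation": [0,0,0],"claw": 0},{"offset": [-0.6,0.24,0],"rotation": [0,0,0],"claw": 0},{"offset": [-0.75,0.3,0],"rotation": [0,0,0],"claw": 0},{"offset": [-0.87,0.36,0],"rotation": [0,0,0],"claw": 0}]}}

```text
clock: 7.88
tcp_pos: [0.4806, -0.0054, 0.2432]
orientation: [-2.572, -1.799, 0.007]
contact_force: [0.6, -0.3, -5.1]
grip_width: 0.0232
gripper_force: 89.0
```

Request:
{"fn": "drive_tool", "kwargs": {"rows": [{"offset": [-0.15,0.06,0],"rotation": [0,0,0],"claw": 0},{"offset": [-0.3,0.12,0],"rotation": [0,0,0],"claw": 0},{"offset": [-0.45,0.18,0],"rotation": [0,0,0],"claw": 0},{"offset": [-0.6,0.24,0],"rotation": [0,0,0],"claw": 0},{"offset": [-0.75,0.3,0],"rotation": [0,0,0],"claw": 0},{"offset": [-0.87,0.36,0],"rotation": [0,0,0],"claw": 0}]}}

```text
clock: 8.38
tcp_pos: [0.4867, -0.1462, 0.243]
orientation: [-2.572, -1.799, 0.006]
contact_force: [-0.3, -0.0, -4.3]
grip_width: 0.023
gripper_force: 89.0
```

Request:
{"fn": "drive_tool", "kwargs": {"rows": [{"offset": [-0.15,0.06,0],"rotation": [0,0,-0.02],"claw": 0},{"offset": [-0.3,0.12,0],"rotation": [0,0,-0.04],"claw": 0},{"offset": [-0.45,0.18,0],"rotation": [0,0,-0.06],"claw": 0},{"offset": [-0.6,0.24,0],"rotation": [0,0,-0.08],"claw": 0},{"offset": [-0.72,0.3,0],"rotation": [0,0,-0.1],"claw": 0},{"offset": [-0.8,0.34,0],"rotation": [0,0,-0.116],"claw": 0},{"offset": [-0.87,0.36,0],"rotation": [0,0,-0.116],"claw": 0},{"offset": [-0.87,0.36,0],"rotation": [0,0,-0.116],"claw": 0},{"offset": [-0.87,0.36,0],"rotation": [0,0,-0.116],"claw": 0},{"offset": [-0.87,0.36,0],"rotation": [0,0,-0.116],"claw": 0}]}}

```text
clock: 9.22
tcp_pos: [0.4946, -0.2837, 0.2448]
orientation: [-2.345, -2.088, -0.0]
contact_force: [0.4, 0.7, -4.4]
grip_width: 0.023
gripper_force: 88.9
```

```bash
python3 - <<'E'
from h import *; from bench import *
f=grab_frame("wrist"); cv2.imwrite("pics/w4.png",f["frame"][:,:,::-1]); np.savez("w4.npz",**f)
f2=grab_frame("scene"); cv2.imwrite("pics/s4.png",f2["frame"][:,:,::-1]); np.savez("s4.npz",**f2)
o=get_obs(); print(o["gripper_force"],held(f,o))
E
python3 plan.py .4941 -.2853 .10 83.35
```

```text
tcp [ 0.4949 -0.2838  0.2454] yaw 83.39 zax [-3.e-04  6.e-04 -1.e+00] q [ 0.73  0.32 -0.4   1.77  0.14  1.08  0.17] t 9.32
1 calls of [-0.0111, -0.004, 0.9693] rot [-0.0002, -0.0003, 0.0004] rows: move 4 turn 1Traceback (most recent call last):
  File "<stdin>", line 4, in <module>
  File "h.py", line 46, in held
    D=[p for p in D if 80<p[0]<430]; D=np.array(sorted(D)); T=tray(f,z)[0]
                                                              ~~~~~~~~~^^^
IndexError: index 0 is out of bounds for axis 0 with size 0
```

```bash
sed -i 's/(v>190)&(s<130)/(v>150)\&(s<115)/' h.py; python3 - <<'E'
from h import *; from bench import get_obs
f=dict(np.load("w4.npz")); print(hsv(f)[160,300:400:20].tolist(), hsv(f)[112,100:125:8].tolist())
o=get_obs(); print(tray(f,o["tcp_pos"][2]-.0099))
print(held(f,o))
o["tcp_pos"]=np.array([.4696,.2783,.1845]); a=np.radians(70.01)/2
from scipy.spatial.transform import Rotation as Ro
o["orientation"]=(Ro.from_euler("z",70.01,degrees=True)*Ro.from_rotvec([np.pi,0,0])).as_rotvec()
print(held(dict(np.load("w3.npz")),o))
E
```

```text
[[19, 96, 191], [19, 95, 191], [20, 94, 189], [19, 94, 189], [19, 96, 188]] [[165, 64, 8], [160, 96, 8], [173, 93, 11], [14, 132, 62]]
[[ 6.07651348e+01  5.39816040e-01 -2.46347687e-01  3.35616766e+02
   1.68910180e+02]]
([[109.3, 111.3], [403.0, 111.7]], array([ 0.49311102, -0.28304279]), np.float64(-6.759136278893018), array([ 5.46456172e-04, -1.88410386e-03,  9.10033089e-07]), np.float64(0.14409000647431794), array([8.00922595e-05, 3.96569782e-05, 8.80401501e-05]))
([[109.4, 111.5], [403.1, 111.9]], array([0.46916133, 0.27928962]), np.float64(-20.096899462723556), array([ 7.80032017e-04, -7.50548959e-04, -1.15448194e-19]), np.float64(0.14584435653196337), array([0.00111685, 0.00075902, 0.00049392]))
```

```bash
python3 plan.py .4951 -.2858 .1 83.45
```

```text
tcp [ 0.4949 -0.2838  0.2454] yaw 83.39 zax [-3.e-04  6.e-04 -1.e+00] q [ 0.73  0.32 -0.4   1.77  0.14  1.08  0.17] t 9.32
1 calls of [-0.0136, 0.003, 0.9693] rot [-0.0002, -0.0003, -0.0005] rows: move 4 turn 1
```

Request:
{"fn": "drive_tool", "kwargs": {"rows": [{"offset": [-0.014,0.003,0.1],"rotation": [0,0,0],"claw": 0},{"offset": [-0.014,0.003,0.25],"rotation": [0,0,0],"claw": 0},{"offset": [-0.014,0.003,0.4],"rotation": [0,0,0],"claw": 0},{"offset": [-0.014,0.003,0.55],"rotation": [0,0,0],"claw": 0},{"offset": [-0.014,0.003,0.7],"rotation": [0,0,0],"claw": 0},{"offset": [-0.014,0.003,0.85],"rotation": [0,0,0],"claw": 0},{"offset": [-0.014,0.003,0.97],"rotation": [0,0,0],"claw": 0},{"offset": [-0.014,0.003,0.97],"rotation": [0,0,0],"claw": 0},{"offset": [-0.014,0.003,0.97],"rotation": [0,0,0],"claw": 0},{"offset": [-0.014,0.003,0.97],"rotation": [0,0,0],"claw": 0},{"offset": [-0.014,0.003,0.97],"rotation": [0,0,0],"claw": 0},{"offset": [-0.014,0.003,0.97],"rotation": [0,0,0],"claw": 0}]}}

```text
clock: 10.32
tcp_pos: [0.4959, -0.2879, 0.1016]
orientation: [2.346, 2.086, 0.001]
contact_force: [-0.7, 0.1, -4.4]
grip_width: 0.023
gripper_force: 89.1
```

```bash
python3 - <<'E'
from h import *; from bench import *
f=grab_frame("wrist"); o=get_obs(); print(held(f,o)[1:4])
g=grab_frame("scene"); cv2.imwrite("pics/s5.png",cv2.resize(g["frame"][150:250,90:240,::-1],(780,520),interpolation=cv2.INTER_CUBIC))
E
python3 plan.py .4951 -.2858 .066 83.45
```

```text
(array([ 0.4946648, -0.2873313]), np.float64(-6.827961872345313), array([ 3.56495458e-04, -1.10749757e-03, -2.61669455e-06]))
tcp [ 0.4955 -0.2878  0.1011] yaw 83.29 zax [ 1.6e-03 -9.0e-04 -1.0e+00] q [ 0.69  0.49 -0.36  1.9   0.23  0.79  0.1 ] t 10.42
1 calls of [0.0132, -0.0048, 0.2341] rot [0.0008, 0.0004, -0.0014] rows: move 1 turn 1
```

View pics/s5.png

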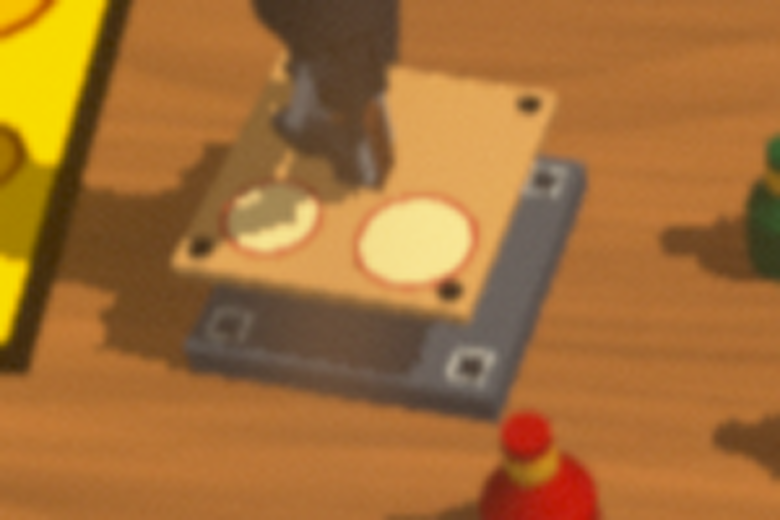

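The tray hovers about 40 mm above the base, square to it, with the base sockets visible below. A 2 mm correction is still needed along tool x.

Request:
{"fn": "drive_tool", "kwargs": {"rows": [{"offset": [0.013,-0.004,0.06],"rotation": [0,0,0],"claw": 0},{"offset": [0.013,-0.004,0.12],"rotation": [0,0,0],"claw": 0},{"offset": [0.013,-0.004,0.18],"rotation": [0,0,0],"claw": 0},{"offset": [0.013,-0.004,0.23],"rotation": [0,0,0],"claw": 0},{"offset": [0.013,-0.004,0.23],"rotation": [0,0,0],"claw": 0},{"offset": [0.013,-0.004,0.23],"rotation": [0,0,0],"claw": 0},{"offset": [0.013,-0.004,0.23],"rotation": [0,0,0],"claw": 0},{"offset": [0.013,-0.004,0.23],"rotation": [0,0,0],"claw": 0},{"offset": [0.013,-0.004,0.23],"rotation": [0,0,0],"claw": 0}]}}

```text
clock: 11.17
tcp_pos: [0.495, -0.2857, 0.066]
orientation: [2.347, 2.087, 0.001]
contact_force: [0.5, 0.5, -5.1]
grip_width: 0.0231
gripper_force: 89.1
```

```bash
python3 - <<'E'
from h import *; from bench import *
f=grab_frame("wrist"); o=get_obs(); print(held(f,o)[1:4])
E
python3 plan.py .4951 -.2858 .046 83.45
```

```text
(array([ 0.49357721, -0.28509502]), np.float64(-6.830377790823196), array([ 4.25131334e-04, -1.38473414e-03, -1.26455343e-06]))
tcp [ 0.4949 -0.2857  0.066 ] yaw 83.29 zax [ 8.e-04 -4.e-04 -1.e+00] q [ 0.68  0.54 -0.34  1.92  0.26  0.73  0.07] t 11.22
1 calls of [-0.0006, 0.0013, 0.1332] rot [0.0004, 0.0002, -0.0014] rows: move 1 turn 1
```

Lined up (measured 0.5 mm off). Lowering slowly.

Request:
{"fn": "drive_tool", "kwargs": {"rows": [{"offset": [0,0.001,0.02],"rotation": [0,0,-0.001],"claw": 0},{"offset": [0,0.001,0.04],"rotation": [0,0,-0.001],"claw": 0},{"offset": [0,0.001,0.055],"rotation": [0,0,-0.001],"claw": 0},{"offset": [0,0.001,0.07],"rotation": [0,0,-0.001],"claw": 0},{"offset": [0,0.001,0.07],"rotation": [0,0,-0.001],"claw": 0},{"offset": [0,0.001,0.07],"rotation": [0,0,-0.001],"claw": 0}]}}

```text
clock: 11.72
tcp_pos: [0.4946, -0.2854, 0.0548]
orientation: [-2.345, -2.09, 0.0]
contact_force: [-0.9, -0.5, -4.5]
grip_width: 0.023
gripper_force: 89.1
```

Request:
{"fn": "drive_tool", "kwargs": {"rows": [{"offset": [0,0,0.015],"rotation": [0,0,0],"claw": 0},{"offset": [0,0,0.03],"rotation": [0,0,0],"claw": 0},{"offset": [0,0,0.045],"rotation": [0,0,0],"claw": 0},{"offset": [0,0,0.06],"rotation": [0,0,0],"claw": 0},{"offset": [0,0,0.06],"rotation": [0,0,0],"claw": 0},{"offset": [0,0,0.06],"rotation": [0,0,0],"claw": 0},{"offset": [0,0,0.06],"rotation": [0,0,0],"claw": 0}]}}

```text
clock: 12.3
tcp_pos: [0.4948, -0.2855, 0.046]
orientation: [2.345, 2.09, 0.0]
contact_force: [-0.8, -0.5, -3.1]
grip_width: 0.0232
gripper_force: 89.4
```

Request:
{"fn": "drive_tool", "kwargs": {"rows": [{"offset": [0,0,0.01],"rotation": [0,0,0],"claw": 0},{"offset": [0,0,0.01],"rotation": [0,0,0],"claw": 1},{"offset": [0,0,0.01],"rotation": [0,0,0],"claw": 1},{"offset": [0,0,0.01],"rotation": [0,0,0],"claw": 1},{"offset": [0,0,0.01],"rotation": [0,0,0],"claw": 1},{"offset": [0,0,0.01],"rotation": [0,0,0],"claw": 1},{"offset": [0,0,0.01],"rotation": [0,0,0],"claw": 1},{"offset": [0,0,0.01],"rotation": [0,0,0],"claw": 1},{"offset": [0,0,-0.1],"rotation": [0,0,0],"claw": 1},{"offset": [0,0,-0.3],"rotation": [0,0,0],"claw": 1},{"offset": [0,0,-0.5],"rotation": [0,0,0],"claw": 1},{"offset": [0,0,-0.75],"rotation": [0,0,0],"claw": 1},{"offset": [0,0,-1],"rotation": [0,0,0],"claw": 1},{"offset": [0,0,-1],"rotation": [0,0,0],"claw": 1},{"offset": [0,0,-1],"rotation": [0,0,0],"claw": 1}]}}

```text
clock: 13.55
tcp_pos: [0.4963, -0.2862, 0.1987]
orientation: [2.342, 2.086, 0.003]
contact_force: [-1.3, -0.2, -0.1]
grip_width: 0.0852
gripper_force: 0.0
```

Request:
{"fn": "drive_tool", "kwargs": {"rows": [{"offset": [0,0,-0.25],"rotation": [0,0,0],"claw": 1},{"offset": [0,0,-0.5],"rotation": [0,0,0],"claw": 1},{"offset": [0,0,-0.7],"rotation": [0,0,0],"claw": 1},{"offset": [0,0,-0.7],"rotation": [0,0,0],"claw": 1},{"offset": [0,0,-0.7],"rotation": [0,0,0],"claw": 1},{"offset": [0,0,-0.7],"rotation": [0,0,0],"claw": 1}]}}

```text
clock: 14.05
tcp_pos: [0.4939, -0.2853, 0.2993]
orientation: [-2.344, -2.088, 0.002]
contact_force: [0.0, 0.4, -1.6]
grip_width: 0.0851
gripper_force: 0.0
```

```bash
python3 - <<'E'
from h import *; from bench import *
f=grab_frame("wrist"); cv2.imwrite("pics/w6.png",f["frame"][:,:,::-1]); np.savez("w6.npz",**f)
T=tray(f,.036); print(T.round(4)); T=T[(T[:,4]<300)&(T[:,0]>30)]; print(trayfit(T[:3,1:3]))
P=cloud(f); m=(abs(P[...,2]-.036)<.006).astype(np.uint8); c=max(cv2.findContours(m,0,2)[0],key=cv2.contourArea)[:,0]
print(cv2.minAreaRect(on_plane(f,c,.036)[:,:2].astype(np.float32)*1000), np.median(P[m>0][:,2]))
E
python3 plan.py .683 -.1595 .2 83.4
```

```text
[[ 5.929670e+01  5.401000e-01 -2.483000e-01  2.888406e+02  1.241739e+02]
 [ 4.703960e+01  5.303000e-01 -3.319000e-01  2.870000e+02  1.854200e+02]
 [ 3.521430e+01  4.467000e-01 -3.220000e-01  2.262500e+02  1.851944e+02]]
(array([ 0.49344069, -0.2851543 ]), np.float64(-6.745544430873363), array([0.00013557, 0.00010086, 0.00010206]))
((493.8883361816406, -285.19049072265625), (168.343017578125, 169.4179229736328), 83.38290405273438) 0.036608157275895836
tcp [ 0.4936 -0.2852  0.2988] yaw 83.41 zax [-0.0033  0.0016 -1.    ] q [ 0.74  0.28 -0.4   1.7   0.12  1.19  0.19] t 14.1
2 calls of [0.4882, 0.5802, 0.3279] rot [-0.0018, -0.0006, 0.0001] rows: move 3 turn 1
```

View pics/w6.png

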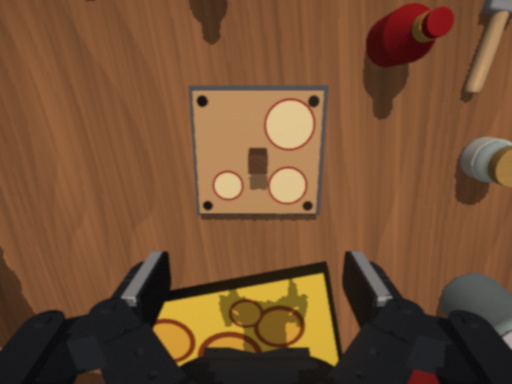

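The tray is seated flush and square (top at z 0.036), with large disc at (289,124), medium at (288,185) and small at (227,185). Next is the large bottle.

```bash
cat >> h.py <<'E'
def caps(f,zlo=.055,zhi=.135):
    H=hsv(f).astype(int); h,s,v=[H[...,i] for i in range(3)]; P=cloud(f)
    mk=(((h<5)|(h>174))&(s>150)&(P[...,2]>zlo)&(P[...,2]<zhi)).astype(np.uint8)
    k,l,st,ce=cv2.connectedComponentsWithStats(mk); out=[]
    for i in range(1,k):
        if st[i,4]<40: continue
        Q=P[l==i]; zt=np.percentile(Q[:,2],95); z=min((.074,.096,.120,.110,.132,.156),key=lambda a:abs(a-zt))
        t=((l==i)&(P[...,2]>zt-.005)).astype(np.uint8)
        (c,r)=cv2.minEnclosingCircle(on_plane(f,np.argwhere(t)[:,::-1],z)[:,:2].astype(np.float32)*1000)
        out.append((ce[i].round().tolist(),round(float(zt),4),(np.array(c)/1000).round(4).tolist(),round(r,1)))
    return out
E
python3 - <<'E'
from h import *
for n in("w6","w2"): print(caps(dict(np.load(n+".npz"))))
E
```

```text
[([403.0, 35.0], 0.0857, [0.674, -0.1618], 17.4), ([438.0, 22.0], 0.1217, [0.6812, -0.1604], 13.3), ([423.0, 378.0], 0.1125, [0.6995, -0.6346], 22.8)]
[([435.0, 183.0], 0.0757, [0.6769, 0.17], 11.3), ([403.0, 291.0], 0.0637, [0.6037, 0.0191], 10.3)]
```

Request:
{"fn": "drive_tool", "kwargs": {"rows": [{"offset": [0.2,0.2,0],"rotation": [0,0,0],"claw": 1},{"offset": [0.35,0.4,0],"rotation": [0,0,0],"claw": 1},{"offset": [0.5,0.58,0],"rotation": [0,0,0],"claw": 1},{"offset": [0.5,0.58,0],"rotation": [0,0,0],"claw": 1}]}}

```text
clock: 14.43
tcp_pos: [0.594, -0.2137, 0.2985]
orientation: [-2.333, -2.098, -0.006]
contact_force: [0.0, 1.4, 0.4]
grip_width: 0.0854
gripper_force: 0.0
```

```bash
python3 - <<'E'
from h import *; from bench import *
f=grab_frame("wrist"); print(caps(f))
E
python3 plan.py .683 -.1595 .2 83.4
```

```text
[([324.0, 109.0], 0.1211, [0.6818, -0.1599], 13.0)]
tcp [ 0.5917 -0.2165  0.2983] yaw 83.8 zax [-0.0025  0.0039 -1.    ] q [ 0.57  0.39 -0.43  1.56  0.17  1.23  0.01] t 14.48
1 calls of [0.4409, 0.5663, 0.6552] rot [-0.0015, -0.0018, 0.0035] rows: move 4 turn 1
```

Request:
{"fn": "drive_tool", "kwargs": {"rows": [{"offset": [0.2,0.25,0.2],"rotation": [0,0,0],"claw": 1},{"offset": [0.35,0.45,0.4],"rotation": [0,0,0],"claw": 1},{"offset": [0.44,0.56,0.65],"rotation": [0,0,0],"claw": 1},{"offset": [0.44,0.56,0.65],"rotation": [0,0,0],"claw": 1},{"offset": [0.44,0.56,0.65],"rotation": [0,0,0],"claw": 1},{"offset": [0.44,0.56,0.65],"rotation": [0,0,0],"claw": 1},{"offset": [0.44,0.56,0.65],"rotation": [0,0,0],"claw": 1}]}}

```text
clock: 15.07
tcp_pos: [0.68, -0.1667, 0.2037]
orientation: [2.347, 2.088, -0.002]
contact_force: [-0.7, -0.3, 0.6]
grip_width: 0.0855
gripper_force: 0.0
```

```bash
python3 plan.py .682 -.160 .094 83.4
```

```text
tcp [ 0.68   -0.1667  0.2037] yaw 83.32 zax [-7.e-04 -1.e-03 -1.e+00] q [ 0.43  0.58 -0.42  1.49  0.25  1.13 -0.15] t 15.07
1 calls of [0.0469, 0.0082, 0.7315] rot [-0.0003, 0.0005, -0.0007] rows: move 3 turn 1
```

Request:
{"fn": "drive_tool", "kwargs": {"force": 60, "rows": [{"offset": [0.04,0.008,0.1],"rotation": [0,0,0],"claw": 1},{"offset": [0.04,0.008,0.25],"rotation": [0,0,0],"claw": 1},{"offset": [0.04,0.008,0.4],"rotation": [0,0,0],"claw": 1},{"offset": [0.04,0.008,0.55],"rotation": [0,0,0],"claw": 1},{"offset": [0.04,0.008,0.65],"rotation": [0,0,0],"claw": 1},{"offset": [0.04,0.008,0.73],"rotation": [0,0,0],"claw": 1},{"offset": [0.04,0.008,0.73],"rotation": [0,0,0],"claw": 1},{"offset": [0.04,0.008,0.73],"rotation": [0,0,0],"claw": 1},{"offset": [0.04,0.008,0.73],"rotation": [0,0,0],"claw": 1},{"offset": [0.04,0.008,0.73],"rotation": [0,0,0],"claw": 1}]}}

```text
clock: 15.9
tcp_pos: [0.6838, -0.1594, 0.0958]
orientation: [2.344, 2.088, 0.003]
contact_force: [0.6, 0.6, -0.0]
grip_width: 0.0853
gripper_force: 0.0
```

```bash
python3 plan.py .682 -.160 .094 83.4
```

```text
tcp [ 0.6838 -0.1594  0.0958] yaw 83.4 zax [ 2.7e-03 -5.0e-04 -1.0e+00] q [ 0.4   0.69 -0.39  1.57  0.3   0.94 -0.2 ] t 15.9
1 calls of [-0.0051, -0.0113, 0.0121] rot [0.0014, 0.0001, 0.0] rows: move 1 turn 1
```

Request:
{"fn": "drive_tool", "kwargs": {"force": 60, "rows": [{"offset": [-0.004,-0.01,0.01],"rotation": [0,0,0],"claw": 1},{"offset": [-0.004,-0.01,0.01],"rotation": [0,0,0],"claw": 0},{"offset": [-0.004,-0.01,0.01],"rotation": [0,0,0],"claw": 0},{"offset": [-0.004,-0.01,0.01],"rotation": [0,0,0],"claw": 0},{"offset": [-0.004,-0.01,0.01],"rotation": [0,0,0],"claw": 0},{"offset": [-0.004,-0.01,0.01],"rotation": [0,0,0],"claw": 0},{"offset": [-0.004,-0.01,0.01],"rotation": [0,0,0],"claw": 0},{"offset": [-0.004,-0.01,0.01],"rotation": [0,0,0],"claw": 0},{"offset": [-0.004,-0.01,0.01],"rotation": [0,0,0],"claw": 0},{"offset": [-0.004,-0.01,0.01],"rotation": [0,0,0],"claw": 0},{"offset": [-0.004,-0.01,0.01],"rotation": [0,0,0],"claw": 0},{"offset": [-0.004,-0.01,0.01],"rotation": [0,0,0],"claw": 0}]}}

```text
clock: 16.9
tcp_pos: [0.6813, -0.1597, 0.0927]
orientation: [2.345, 2.09, 0.001]
contact_force: [1.0, -0.7, 1.4]
grip_width: 0.0248
gripper_force: 58.8
```

Request:
{"fn": "drive_tool", "kwargs": {"rows": [{"offset": [0,0,-0.1],"rotation": [0,0,0],"claw": 0},{"offset": [0,0,-0.25],"rotation": [0,0,0],"claw": 0},{"offset": [0,0,-0.4],"rotation": [0,0,0],"claw": 0},{"offset": [0,0,-0.6],"rotation": [0,0,0],"claw": 0},{"offset": [0,0,-0.75],"rotation": [0,0,0],"claw": 0},{"offset": [0,0,-0.75],"rotation": [0,0,0],"claw": 0},{"offset": [0,0,-0.75],"rotation": [0,0,0],"claw": 0}]}}

```text
clock: 17.48
tcp_pos: [0.6815, -0.1597, 0.2069]
orientation: [2.344, 2.089, 0.002]
contact_force: [1.3, -0.0, -2.5]
grip_width: 0.0242
gripper_force: 59.2
```

```bash
python3 plan.py .5401 -.2483 .2 83.4; python3 -c "
from bench import *
o=get_obs();print(o['grip_width'],o['gripper_force'],o['contact_force'])"
```

```text
tcp [ 0.6815 -0.1597  0.2069] yaw 83.41 zax [ 2.3e-03 -6.0e-04 -1.0e+00] q [ 0.42  0.57 -0.42  1.49  0.25  1.13 -0.16] t 17.48
1 calls of [-0.6952, -0.8689, 0.0441] rot [0.0012, 0.0001, 0.0001] rows: move 5 turn 1
0.02419693450369812 59.19032782316208 [ 1.30726346 -0.04799687 -2.48405866]
```

Held (opening 24–25 mm on the 26 mm neck, 3 N load). Carrying it over the large disc.

Request:
{"fn": "drive_tool", "kwargs": {"rows": [{"offset": [-0.08,-0.1,0],"rotation": [0,0,0],"claw": 0},{"offset": [-0.2,-0.25,0],"rotation": [0,0,0],"claw": 0},{"offset": [-0.32,-0.4,0],"rotation": [0,0,0],"claw": 0},{"offset": [-0.44,-0.55,0],"rotation": [0,0,0],"claw": 0},{"offset": [-0.56,-0.7,0],"rotation": [0,0,0],"claw": 0},{"offset": [-0.64,-0.8,0],"rotation": [0,0,0],"claw": 0},{"offset": [-0.695,-0.87,0],"rotation": [0,0,0],"claw": 0},{"offset": [-0.695,-0.87,0],"rotation": [0,0,0],"claw": 0},{"offset": [-0.695,-0.87,0],"rotation": [0,0,0],"claw": 0},{"offset": [-0.695,-0.87,0],"rotation": [0,0,0],"claw": 0},{"offset": [-0.695,-0.87,0],"rotation": [0,0,0],"claw": 0}]}}

```text
clock: 18.4
tcp_pos: [0.5407, -0.2468, 0.2049]
orientation: [-2.343, -2.092, -0.002]
contact_force: [0.2, 0.0, -2.8]
grip_width: 0.0243
gripper_force: 59.3
```

```bash
python3 plan.py .5401 -.2483 .131 83.4
```

```text
tcp [ 0.5407 -0.2468  0.2049] yaw 83.54 zax [ 5.e-04  1.e-03 -1.e+00] q [ 0.66  0.41 -0.43  1.76  0.19  1.02  0.04] t 18.4
1 calls of [-0.0112, -0.003, 0.4925] rot [0.0002, -0.0005, 0.0012] rows: move 2 turn 1
```

Request:
{"fn": "drive_tool", "kwargs": {"rows": [{"offset": [-0.01,-0.003,0.1],"rotation": [0,0,0],"claw": 0},{"offset": [-0.01,-0.003,0.2],"rotation": [0,0,0],"claw": 0},{"offset": [-0.01,-0.003,0.3],"rotation": [0,0,0],"claw": 0},{"offset": [-0.01,-0.003,0.38],"rotation": [0,0,0],"claw": 0},{"offset": [-0.01,-0.003,0.43],"rotation": [0,0,0],"claw": 0},{"offset": [-0.01,-0.003,0.47],"rotation": [0,0,0],"claw": 0},{"offset": [-0.01,-0.003,0.49],"rotation": [0,0,0],"claw": 0},{"offset": [-0.01,-0.003,0.49],"rotation": [0,0,0],"claw": 0},{"offset": [-0.01,-0.003,0.49],"rotation": [0,0,0],"claw": 0},{"offset": [-0.01,-0.003,0.49],"rotation": [0,0,0],"claw": 0}]}}

```text
clock: 19.23
tcp_pos: [0.5394, -0.2499, 0.1323]
orientation: [2.345, 2.089, 0.001]
contact_force: [1.1, 0.3, -2.4]
grip_width: 0.0242
gripper_force: 59.3
```

```bash
python3 plan.py .5401 -.2483 .1285 83.4
```

```text
tcp [ 0.5394 -0.2499  0.1323] yaw 83.4 zax [ 1.2e-03 -5.0e-04 -1.0e+00] q [ 0.64  0.49 -0.41  1.82  0.24  0.88  0.  ] t 19.23
1 calls of [0.0109, 0.0033, 0.0253] rot [0.0006, 0.0002, 0.0] rows: move 1 turn 1
```

Request:
{"fn": "drive_tool", "kwargs": {"rows": [{"offset": [0.01,0.003,0.01],"rotation": [0,0,0],"claw": 0},{"offset": [0.01,0.003,0.02],"rotation": [0,0,0],"claw": 0},{"offset": [0.01,0.003,0.027],"rotation": [0,0,0],"claw": 0},{"offset": [0.01,0.003,0.027],"rotation": [0,0,0],"claw": 0},{"offset": [0.01,0.003,0.027],"rotation": [0,0,0],"claw": 0},{"offset": [0.01,0.003,0.027],"rotation": [0,0,0],"claw": 0}]}}

```text
clock: 19.73
tcp_pos: [0.5403, -0.2483, 0.1286]
orientation: [2.344, 2.089, 0.001]
contact_force: [0.0, 0.4, 6.0]
grip_width: 0.0242
gripper_force: 59.9
```

Request:
{"fn": "drive_tool", "kwargs": {"rows": [{"offset": [0,0,0],"rotation": [0,0,0],"claw": 0.5},{"offset": [0,0,0],"rotation": [0,0,0],"claw": 0.7},{"offset": [0,0,0],"rotation": [0,0,0],"claw": 0.8},{"offset": [0,0,0],"rotation": [0,0,0],"claw": 0.8},{"offset": [0,0,0],"rotation": [0,0,0],"claw": 0.8},{"offset": [0,0,0],"rotation": [0,0,0],"claw": 0.8},{"offset": [0,0,-0.1],"rotation": [0,0,0],"claw": 0.8},{"offset": [0,0,-0.25],"rotation": [0,0,0],"claw": 0.8},{"offset": [0,0,-0.45],"rotation": [0,0,0],"claw": 0.8},{"offset": [0,0,-0.7],"rotation": [0,0,0],"claw": 0.8},{"offset": [0,0,-1],"rotation": [0,0,0],"claw": 0.8},{"offset": [0,0,-1],"rotation": [0,0,0],"claw": 0.8},{"offset": [0,0,-1],"rotation": [0,0,0],"claw": 0.8},{"offset": [0,0,-1],"rotation": [0,0,0],"claw": 0.8}]}}

```text
clock: 20.9
tcp_pos: [0.5392, -0.2483, 0.2772]
orientation: [2.345, 2.09, -0.0]
contact_force: [0.0, 0.5, -0.3]
grip_width: 0.0683
gripper_force: 0.0
```

```bash
python3 - <<'E'
from h import *; from bench import *
f=grab_frame("side"); np.savez("sd7.npz",**f); cv2.imwrite("pics/sd7.png",f["frame"][:,:,::-1])
g=grab_frame("scene"); np.savez("s7.npz",**g)
print(caps(f,.03,.17)); print(caps(g,.03,.17))
E
python3 plan.py .56 -.06 .28 83.4
```

```text
[([304.0, 104.0], 0.1223, [0.6974, -0.6657], 49.4), ([290.0, 124.0], 0.1567, [0.5417, -0.2427], 17.4), ([289.0, 149.0], 0.1195, [0.5363, -0.2376], 22.7), ([225.0, 170.0], 0.097, [0.5962, 0.0025], 13.2), ([225.0, 187.0], 0.0639, [0.582, 0.0202], 14.5), ([156.0, 197.0], 0.0747, [0.6761, 0.1722], 13.8), ([157.0, 210.0], 0.042, [0.6347, 0.2064], 16.2)]
[([176.0, 199.0], 0.1177, [0.5517, -0.2351], 14.7), ([14.0, 238.0], 0.1208, [0.7059, -0.6424], 30.0), ([256.0, 231.0], 0.0633, [0.6131, 0.0057], 15.0), ([314.0, 262.0], 0.0421, [0.7062, 0.1673], 15.1)]
tcp [ 0.5385 -0.248   0.2757] yaw 83.41 zax [-0.0029  0.0011 -1.    ] q [ 0.67  0.34 -0.44  1.68  0.16  1.16  0.08] t 21.0
2 calls of [0.6309, -0.0006, -0.014] rot [-0.0015, -0.0004, 0.0001] rows: move 3 turn 1
```

View pics/sd7.png

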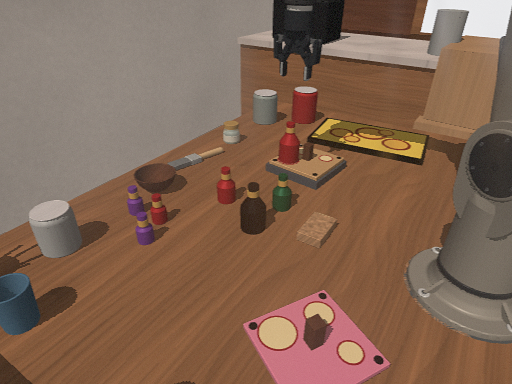

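The side view shows the large red bottle upright on its disc at (290,150). Medium next.

Request:
{"fn": "drive_tool", "kwargs": {"rows": [{"offset": [0.25,0,0],"rotation": [0,0,0],"claw": 0.8},{"offset": [0.5,0,0],"rotation": [0,0,0],"claw": 0.8},{"offset": [0.63,0,0],"rotation": [0,0,0],"claw": 0.8},{"offset": [0.63,0,0],"rotation": [0,0,0],"claw": 0.8}]}}

```text
clock: 21.33
tcp_pos: [0.5504, -0.1478, 0.2761]
orientation: [-2.334, -2.097, -0.001]
contact_force: [0.7, 0.3, -0.5]
grip_width: 0.0683
gripper_force: 0.0
```

Request:
{"fn": "drive_tool", "kwargs": {"rows": [{"offset": [0.25,0,0],"rotation": [0,0,0],"claw": 0.8},{"offset": [0.5,0,0],"rotation": [0,0,0],"claw": 0.8},{"offset": [0.63,0,0],"rotation": [0,0,0],"claw": 0.8},{"offset": [0.63,0,0],"rotation": [0,0,0],"claw": 0.8},{"offset": [0.63,0,0],"rotation": [0,0,0],"claw": 0.8},{"offset": [0.63,0,0],"rotation": [0,0,0],"claw": 0.8}]}}

```text
clock: 21.83
tcp_pos: [0.5606, -0.0622, 0.2763]
orientation: [-2.346, -2.088, 0.003]
contact_force: [0.2, -0.9, -0.3]
grip_width: 0.068
gripper_force: 0.0
```

```bash
python3 - <<'E'
from h import *; from bench import *
f=grab_frame("wrist"); np.savez("w8.npz",**f); cv2.imwrite("pics/w8.png",f["frame"][:,:,::-1]); print(caps(f))
E
python3 plan.py .598 -.001 .17 83.4
```

```text
[([284.0, 108.0], 0.0974, [0.5977, -0.0013], 11.8), ([258.0, 299.0], 0.121, [0.5417, -0.243], 18.3)]
tcp [ 0.5607 -0.0626  0.2765] yaw 83.27 zax [-1.8e-03 -6.0e-04 -1.0e+00] q [ 0.43  0.3  -0.53  1.74  0.17  1.14 -0.27] t 21.88
1 calls of [0.4375, 0.1999, 0.7093] rot [-0.0008, 0.0004, -0.0012] rows: move 4 turn 1
```

View pics/w8.png

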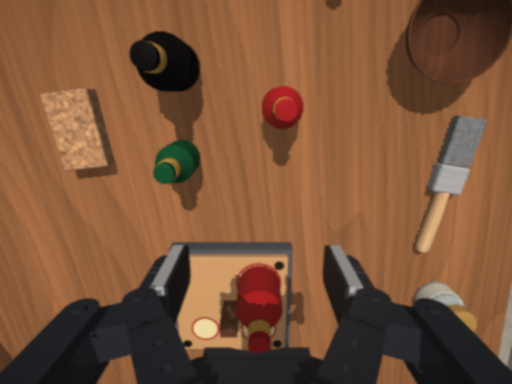

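The medium red cap is at (284,106), clear of green at (177,162) and black at (165,60).

Request:
{"fn": "drive_tool", "kwargs": {"rows": [{"offset": [0.15,0.07,0.1],"rotation": [0,0,0],"claw": 0.8},{"offset": [0.3,0.14,0.25],"rotation": [0,0,0],"claw": 0.8},{"offset": [0.4,0.18,0.45],"rotation": [0,0,0],"claw": 0.8},{"offset": [0.438,0.2,0.6],"rotation": [0,0,0],"claw": 0.8},{"offset": [0.438,0.2,0.7],"rotation": [0,0,0],"claw": 0.8},{"offset": [0.438,0.2,0.7],"rotation": [0,0,0],"claw": 0.8},{"offset": [0.438,0.2,0.7],"rotation": [0,0,0],"claw": 0.8},{"offset": [0.438,0.2,0.7],"rotation": [0,0,0],"claw": 0.8}]}}

```text
clock: 22.55
tcp_pos: [0.5992, -0.0, 0.1734]
orientation: [2.347, 2.087, 0.001]
contact_force: [0.2, -0.5, 0.0]
grip_width: 0.0682
gripper_force: 0.0
```

```bash
python3 plan.py .5977 -.0013 .07 83.4
```

```text
tcp [ 0.5992 -0.      0.1734] yaw 83.29 zax [ 1.2e-03 -4.0e-04 -1.0e+00] q [ 0.29  0.46 -0.52  1.77  0.27  0.98 -0.45] t 22.55
1 calls of [-0.0094, -0.0096, 0.6895] rot [0.0006, 0.0001, -0.0009] rows: move 3 turn 1
```

Request:
{"fn": "drive_tool", "kwargs": {"rows": [{"offset": [-0.01,-0.008,0.12],"rotation": [0,0,0],"claw": 0.8},{"offset": [-0.01,-0.008,0.25],"rotation": [0,0,0],"claw": 0.8},{"offset": [-0.01,-0.008,0.4],"rotation": [0,0,0],"claw": 0.8},{"offset": [-0.01,-0.008,0.55],"rotation": [0,0,0],"claw": 0.8},{"offset": [-0.01,-0.008,0.65],"rotation": [0,0,0],"claw": 0.8},{"offset": [-0.01,-0.008,0.69],"rotation": [0,0,0],"claw": 0.8},{"offset": [-0.01,-0.008,0.69],"rotation": [0,0,0],"claw": 0.8},{"offset": [-0.01,-0.008,0.69],"rotation": [0,0,0],"claw": 0.8},{"offset": [-0.01,-0.008,0.69],"rotation": [0,0,0],"claw": 0.8}]}}

```text
clock: 23.3
tcp_pos: [0.5985, -0.0002, 0.0708]
orientation: [2.345, 2.088, 0.003]
contact_force: [0.2, 0.1, 0.7]
grip_width: 0.0682
gripper_force: 0.0
```

```bash
python3 plan.py .5977 -.0013 .07 83.4
```

```text
tcp [ 5.985e-01 -2.000e-04  7.080e-02] yaw 83.38 zax [ 0.0029 -0.     -1.    ] q [ 0.25  0.59 -0.47  1.85  0.36  0.79 -0.52] t 23.3
1 calls of [-0.0082, -0.0044, 0.0051] rot [0.0015, -0.0002, -0.0002] rows: move 1 turn 1
```

Request:
{"fn": "drive_tool", "kwargs": {"force": 60, "rows": [{"offset": [-0.007,-0.004,0.005],"rotation": [0,0,0],"claw": 0.8},{"offset": [-0.007,-0.004,0.005],"rotation": [0,0,0],"claw": 0},{"offset": [-0.007,-0.004,0.005],"rotation": [0,0,0],"claw": 0},{"offset": [-0.007,-0.004,0.005],"rotation": [0,0,0],"claw": 0},{"offset": [-0.007,-0.004,0.005],"rotation": [0,0,0],"claw": 0},{"offset": [-0.007,-0.004,0.005],"rotation": [0,0,0],"claw": 0},{"offset": [-0.007,-0.004,0.005],"rotation": [0,0,0],"claw": 0},{"offset": [-0.007,-0.004,0.005],"rotation": [0,0,0],"claw": 0},{"offset": [-0.007,-0.004,0.005],"rotation": [0,0,0],"claw": 0},{"offset": [-0.007,-0.004,0.005],"rotation": [0,0,0],"claw": 0},{"offset": [-0.007,-0.004,0.005],"rotation": [0,0,0],"claw": 0}]}}

```text
clock: 24.22
tcp_pos: [0.5968, -0.001, 0.0686]
orientation: [2.345, 2.09, 0.001]
contact_force: [-1.5, -0.0, 6.0]
grip_width: 0.0222
gripper_force: 58.8
```

Request:
{"fn": "drive_tool", "kwargs": {"rows": [{"offset": [0,0,-0.1],"rotation": [0,0,0],"claw": 0},{"offset": [0,0,-0.25],"rotation": [0,0,0],"claw": 0},{"offset": [0,0,-0.45],"rotation": [0,0,0],"claw": 0},{"offset": [0,0,-0.65],"rotation": [0,0,0],"claw": 0},{"offset": [0,0,-0.85],"rotation": [0,0,0],"claw": 0},{"offset": [0,0,-1],"rotation": [0,0,0],"claw": 0},{"offset": [0,0,-1],"rotation": [0,0,0],"claw": 0}]}}

```text
clock: 24.8
tcp_pos: [0.5986, -0.0005, 0.2226]
orientation: [2.342, 2.087, 0.008]
contact_force: [0.6, 0.9, -1.8]
grip_width: 0.022
gripper_force: 59.3
```

Request:
{"fn": "drive_tool", "kwargs": {"rows": [{"offset": [0,0,-0.15],"rotation": [0,0,0],"claw": 0},{"offset": [0,0,-0.3],"rotation": [0,0,0],"claw": 0},{"offset": [0,0,-0.35],"rotation": [0,0,0],"claw": 0},{"offset": [0,0,-0.35],"rotation": [0,0,0],"claw": 0},{"offset": [0,0,-0.35],"rotation": [0,0,0],"claw": 0},{"offset": [0,0,-0.35],"rotation": [0,0,0],"claw": 0}]}}

```text
clock: 25.3
tcp_pos: [0.5954, -0.0013, 0.2686]
orientation: [-2.344, -2.089, 0.004]
contact_force: [-0.1, 0.7, -2.4]
grip_width: 0.0225
gripper_force: 59.4
```

```bash
python3 plan.py .5303 -.3319 .272 83.4
```

```text
tcp [ 0.5954 -0.0013  0.2686] yaw 83.41 zax [-3.2e-03 -2.0e-04 -1.0e+00] q [ 0.32  0.37 -0.54  1.68  0.2   1.16 -0.39] t 25.3
3 calls of [-0.7464, -0.0593, -0.007] rot [-0.0016, 0.0003, 0.0001] rows: move 3 turn 1
```

Request:
{"fn": "drive_tool", "kwargs": {"rows": [{"offset": [-0.12,-0.01,0],"rotation": [0,0,0],"claw": 0},{"offset": [-0.28,-0.02,0],"rotation": [0,0,0],"claw": 0},{"offset": [-0.45,-0.04,0],"rotation": [0,0,0],"claw": 0},{"offset": [-0.62,-0.05,0],"rotation": [0,0,0],"claw": 0},{"offset": [-0.75,-0.06,0],"rotation": [0,0,0],"claw": 0}]}}

```text
clock: 25.72
tcp_pos: [0.5731, -0.1143, 0.2687]
orientation: [-2.346, -2.087, 0.004]
contact_force: [0.3, -1.5, -2.9]
grip_width: 0.0223
gripper_force: 59.4
```

Request:
{"fn": "drive_tool", "kwargs": {"rows": [{"offset": [-0.15,-0.01,0],"rotation": [0,0,0],"claw": 0},{"offset": [-0.3,-0.02,0],"rotation": [0,0,0],"claw": 0},{"offset": [-0.45,-0.04,0],"rotation": [0,0,0],"claw": 0},{"offset": [-0.6,-0.05,0],"rotation": [0,0,0],"claw": 0},{"offset": [-0.75,-0.06,0],"rotation": [0,0,0],"claw": 0}]}}

```text
clock: 26.13
tcp_pos: [0.5515, -0.2234, 0.2688]
orientation: [-2.344, -2.088, 0.002]
contact_force: [1.3, -0.3, -3.2]
grip_width: 0.0224
gripper_force: 59.4
```

Request:
{"fn": "drive_tool", "kwargs": {"rows": [{"offset": [-0.15,-0.01,0],"rotation": [0,0,0],"claw": 0},{"offset": [-0.3,-0.02,0],"rotation": [0,0,0],"claw": 0},{"offset": [-0.45,-0.04,0],"rotation": [0,0,0],"claw": 0},{"offset": [-0.6,-0.05,0],"rotation": [0,0,0],"claw": 0},{"offset": [-0.7,-0.06,0],"rotation": [0,0,0],"claw": 0},{"offset": [-0.745,-0.06,0],"rotation": [0,0,0],"claw": 0},{"offset": [-0.745,-0.06,0],"rotation": [0,0,0],"claw": 0},{"offset": [-0.745,-0.06,0],"rotation": [0,0,0],"claw": 0},{"offset": [-0.745,-0.06,0],"rotation": [0,0,0],"claw": 0},{"offset": [-0.745,-0.06,0],"rotation": [0,0,0],"claw": 0}]}}

```text
clock: 26.97
tcp_pos: [0.5317, -0.3305, 0.2708]
orientation: [-2.342, -2.093, -0.001]
contact_force: [1.0, 0.3, -2.4]
grip_width: 0.0223
gripper_force: 59.3
```

```bash
python3 plan.py .5303 -.3319 .135 83.4
```

```text
tcp [ 0.5317 -0.3305  0.2708] yaw 83.56 zax [ 4.e-04  7.e-04 -1.e+00] q [ 0.77  0.4  -0.42  1.61  0.17  1.17  0.2 ] t 26.97
1 calls of [-0.0109, -0.0088, 0.9056] rot [0.0002, -0.0004, 0.0014] rows: move 4 turn 1
```

Request:
{"fn": "drive_tool", "kwargs": {"rows": [{"offset": [-0.005,-0.009,0.15],"rotation": [0,0,0],"claw": 0},{"offset": [-0.005,-0.009,0.35],"rotation": [0,0,0],"claw": 0},{"offset": [-0.005,-0.009,0.55],"rotation": [0,0,0],"claw": 0},{"offset": [-0.005,-0.009,0.75],"rotation": [0,0,0],"claw": 0},{"offset": [-0.005,-0.009,0.9],"rotation": [0,0,0],"claw": 0},{"offset": [-0.005,-0.009,1],"rotation": [0,0,0],"claw": 0},{"offset": [-0.005,-0.009,1],"rotation": [0,0,0],"claw": 0},{"offset": [-0.005,-0.009,1],"rotation": [0,0,0],"claw": 0},{"offset": [-0.005,-0.009,1],"rotation": [0,0,0],"claw": 0},{"offset": [-0.005,-0.009,1],"rotation": [0,0,0],"claw": 0}]}}

```text
clock: 27.8
tcp_pos: [0.5309, -0.3332, 0.1226]
orientation: [2.343, 2.088, 0.002]
contact_force: [-0.2, -0.9, -2.1]
grip_width: 0.0222
gripper_force: 59.4
```

```bash
python3 plan.py .5303 -.3319 .1044 83.4
```

```text
tcp [ 0.5309 -0.3332  0.1226] yaw 83.43 zax [ 0.0028 -0.0014 -1.    ] q [ 0.74  0.54 -0.38  1.75  0.25  0.89  0.14] t 27.8
1 calls of [0.0085, -0.0052, 0.1215] rot [0.0015, 0.0005, 0.0002] rows: move 1 turn 1
```

Request:
{"fn": "drive_tool", "kwargs": {"rows": [{"offset": [0.008,-0.005,0.03],"rotation": [0,0,0],"claw": 0},{"offset": [0.008,-0.005,0.06],"rotation": [0,0,0],"claw": 0},{"offset": [0.008,-0.005,0.085],"rotation": [0,0,0],"claw": 0},{"offset": [0.008,-0.005,0.105],"rotation": [0,0,0],"claw": 0},{"offset": [0.008,-0.005,0.122],"rotation": [0,0,0],"claw": 0},{"offset": [0.008,-0.005,0.122],"rotation": [0,0,0],"claw": 0},{"offset": [0.008,-0.005,0.122],"rotation": [0,0,0],"claw": 0},{"offset": [0.008,-0.005,0.122],"rotation": [0,0,0],"claw": 0}]}}

```text
clock: 28.47
tcp_pos: [0.5295, -0.332, 0.1043]
orientation: [2.345, 2.089, -0.0]
contact_force: [-3.6, 1.4, 11.8]
grip_width: 0.0224
gripper_force: 60.8
```

Request:
{"fn": "drive_tool", "kwargs": {"rows": [{"offset": [0,0,-0.003],"rotation": [0,0,0],"claw": 0},{"offset": [0,0,-0.003],"rotation": [0,0,0],"claw": 0.4},{"offset": [0,0,-0.003],"rotation": [0,0,0],"claw": 0.6},{"offset": [0,0,-0.003],"rotation": [0,0,0],"claw": 0.7},{"offset": [0,0,-0.003],"rotation": [0,0,0],"claw": 0.7},{"offset": [0,0,-0.003],"rotation": [0,0,0],"claw": 0.7},{"offset": [0,0,-0.003],"rotation": [0,0,0],"claw": 0.7},{"offset": [0,0,-0.1],"rotation": [0,0,0],"claw": 0.7},{"offset": [0,0,-0.25],"rotation": [0,0,0],"claw": 0.7},{"offset": [0,0,-0.45],"rotation": [0,0,0],"claw": 0.7},{"offset": [0,0,-0.7],"rotation": [0,0,0],"claw": 0.7},{"offset": [0,0,-1],"rotation": [0,0,0],"claw": 0.7},{"offset": [0,0,-1],"rotation": [0,0,0],"claw": 0.7},{"offset": [0,0,-1],"rotation": [0,0,0],"claw": 0.7},{"offset": [0,0,-1],"rotation": [0,0,0],"claw": 0.7}]}}

```text
clock: 29.72
tcp_pos: [0.5288, -0.3317, 0.2524]
orientation: [2.345, 2.09, -0.0]
contact_force: [-0.2, -0.0, -0.9]
grip_width: 0.0599
gripper_force: 0.0
```

```bash
python3 - <<'E'
from h import *; from bench import *
f=grab_frame("side"); np.savez("sd9.npz",**f); cv2.imwrite("pics/sd9.png",f["frame"][:,:,::-1])
print([c for c in caps(f,.03,.17) if c[2][1]>-.5])
E
python3 plan.py .63 .11 .255 83.4
```

```text
[([290.0, 124.0], 0.157, [0.5402, -0.2438], 16.7), ([292.0, 147.0], 0.1174, [0.533, -0.2364], 24.3), ([156.0, 197.0], 0.0752, [0.6782, 0.1709], 11.8), ([158.0, 210.0], 0.0424, [0.635, 0.2068], 15.7)]
tcp [ 0.5282 -0.3316  0.2513] yaw 83.41 zax [-1.7e-03  7.0e-04 -1.0e+00] q [ 0.77  0.41 -0.41  1.64  0.18  1.13  0.2 ] t 29.77
4 calls of [0.7505, 0.084, -0.006] rot [-0.0009, -0.0002, 0.0001] rows: move 3 turn 1
```

View pics/sd9.png

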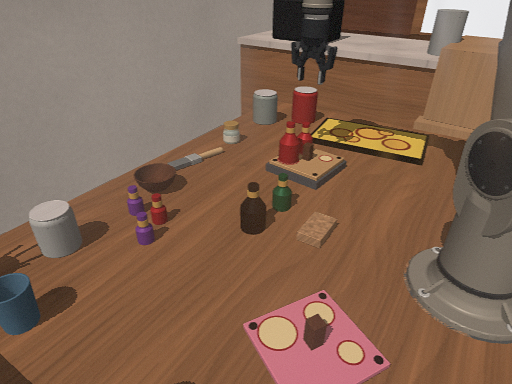

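The medium bottle stands upright at (306,142) behind the large one at (290,150). Now the small bottle.

Request:
{"fn": "drive_tool", "kwargs": {"rows": [{"offset": [0.25,0.03,0],"rotation": [0,0,0],"claw": 0.5},{"offset": [0.5,0.06,0],"rotation": [0,0,0],"claw": 0.5},{"offset": [0.75,0.084,0],"rotation": [0,0,0],"claw": 0.5}]}}

```text
clock: 30.02
tcp_pos: [0.5534, -0.2205, 0.2503]
orientation: [-2.345, -2.086, 0.002]
contact_force: [0.6, 0.6, 0.2]
grip_width: 0.0424
gripper_force: 0.0
```

Request:
{"fn": "drive_tool", "kwargs": {"rows": [{"offset": [0.25,0.03,0],"rotation": [0,0,0],"claw": 0.5},{"offset": [0.5,0.06,0],"rotation": [0,0,0],"claw": 0.5},{"offset": [0.75,0.084,0],"rotation": [0,0,0],"claw": 0.5}]}}

```text
clock: 30.27
tcp_pos: [0.579, -0.1094, 0.2505]
orientation: [-2.344, -2.088, 0.003]
contact_force: [-0.3, -0.2, -0.6]
grip_width: 0.0428
gripper_force: 0.0
```

Request:
{"fn": "drive_tool", "kwargs": {"rows": [{"offset": [0.25,0.03,0],"rotation": [0,0,0],"claw": 0.5},{"offset": [0.5,0.06,0],"rotation": [0,0,0],"claw": 0.5},{"offset": [0.75,0.084,0],"rotation": [0,0,0],"claw": 0.5}]}}

```text
clock: 30.52
tcp_pos: [0.6044, 0.0007, 0.2504]
orientation: [-2.344, -2.089, 0.004]
contact_force: [0.6, 1.3, 0.2]
grip_width: 0.0424
gripper_force: 0.0
```

Request:
{"fn": "drive_tool", "kwargs": {"rows": [{"offset": [0.25,0.03,0],"rotation": [0,0,0],"claw": 0.5},{"offset": [0.5,0.06,0],"rotation": [0,0,0],"claw": 0.5},{"offset": [0.7,0.084,0],"rotation": [0,0,0],"claw": 0.5},{"offset": [0.75,0.084,0],"rotation": [0,0,0],"claw": 0.5},{"offset": [0.75,0.084,0],"rotation": [0,0,0],"claw": 0.5},{"offset": [0.75,0.084,0],"rotation": [0,0,0],"claw": 0.5},{"offset": [0.75,0.084,0],"rotation": [0,0,0],"claw": 0.5}]}}

```text
clock: 31.1
tcp_pos: [0.6304, 0.1068, 0.2513]
orientation: [2.348, 2.087, -0.004]
contact_force: [0.2, -0.9, 0.3]
grip_width: 0.0427
gripper_force: 0.0
```

```bash
python3 - <<'E'
from h import *; from bench import *
f=grab_frame("wrist"); print(caps(f)); print(get_obs()["grip_width"])
E
python3 plan.py .677 .170 .13 83.4
```

```text
[([297.0, 107.0], 0.0757, [0.6779, 0.1692], 10.7)]
0.04266131327406471
tcp [0.6306 0.1066 0.2517] yaw 83.23 zax [-0.0012 -0.0016 -1.    ] q [ 0.13  0.46 -0.55  1.59  0.25  1.17 -0.59] t 31.15
1 calls of [0.4574, 0.2584, 0.81] rot [-0.0005, 0.0009, -0.0015] rows: move 4 turn 1
```

Request:
{"fn": "drive_tool", "kwargs": {"rows": [{"offset": [0.15,0.08,0.1],"rotation": [0,0,0],"claw": 0.5},{"offset": [0.3,0.17,0.25],"rotation": [0,0,0],"claw": 0.5},{"offset": [0.4,0.23,0.45],"rotation": [0,0,0],"claw": 0.5},{"offset": [0.455,0.262,0.65],"rotation": [0,0,0],"claw": 0.5},{"offset": [0.455,0.262,0.81],"rotation": [0,0,0],"claw": 0.5},{"offset": [0.455,0.262,0.81],"rotation": [0,0,0],"claw": 0.5},{"offset": [0.455,0.262,0.81],"rotation": [0,0,0],"claw": 0.5},{"offset": [0.455,0.262,0.81],"rotation": [0,0,0],"claw": 0.5},{"offset": [0.455,0.262,0.81],"rotation": [0,0,0],"claw": 0.5}]}}

```text
clock: 31.9
tcp_pos: [0.679, 0.1721, 0.1336]
orientation: [2.346, 2.087, 0.005]
contact_force: [-1.0, -0.4, -0.3]
grip_width: 0.0424
gripper_force: 0.0
```

```bash
python3 plan.py .6777 .1695 .048 83.4
```

```text
tcp [0.679  0.1721 0.1336] yaw 83.32 zax [ 3.7e-03  7.0e-04 -1.0e+00] q [-0.    0.66 -0.5   1.55  0.36  1.02 -0.72] t 31.9
1 calls of [-0.0188, -0.0086, 0.5705] rot [0.0018, -0.0005, -0.0007] rows: move 3 turn 1
```

Request:
{"fn": "drive_tool", "kwargs": {"force": 50, "rows": [{"offset": [-0.018,-0.007,0.1],"rotation": [0,0,0],"claw": 0.5},{"offset": [-0.018,-0.007,0.2],"rotation": [0,0,0],"claw": 0.5},{"offset": [-0.018,-0.007,0.3],"rotation": [0,0,0],"claw": 0.5},{"offset": [-0.018,-0.007,0.4],"rotation": [0,0,0],"claw": 0.5},{"offset": [-0.018,-0.007,0.5],"rotation": [0,0,0],"claw": 0.5},{"offset": [-0.018,-0.007,0.57],"rotation": [0,0,0],"claw": 0.5},{"offset": [-0.018,-0.007,0.57],"rotation": [0,0,0],"claw": 0.5},{"offset": [-0.018,-0.007,0.57],"rotation": [0,0,0],"claw": 0.5},{"offset": [-0.018,-0.007,0.57],"rotation": [0,0,0],"claw": 0.5},{"offset": [-0.018,-0.007,0.57],"rotation": [0,0,0],"claw": 0.5}]}}

```text
clock: 32.73
tcp_pos: [0.6769, 0.1706, 0.0464]
orientation: [2.345, 2.09, 0.002]
contact_force: [-0.3, -0.3, -0.1]
grip_width: 0.0425
gripper_force: 0.0
```

```bash
python3 plan.py .6777 .1695 .048 83.4
```

```text
tcp [0.6769 0.1706 0.0464] yaw 83.41 zax [ 1.6e-03  6.0e-04 -1.0e+00] q [-0.02  0.76 -0.47  1.6   0.41  0.89 -0.76] t 32.73
1 calls of [-0.0069, 0.0062, -0.0104] rot [0.0007, -0.0004, 0.0001] rows: move 1 turn 1
```

Request:
{"fn": "drive_tool", "kwargs": {"force": 50, "rows": [{"offset": [-0.006,0.005,-0.01],"rotation": [0,0,0],"claw": 0.5},{"offset": [-0.006,0.005,-0.01],"rotation": [0,0,0],"claw": 0},{"offset": [-0.006,0.005,-0.01],"rotation": [0,0,0],"claw": 0},{"offset": [-0.006,0.005,-0.01],"rotation": [0,0,0],"claw": 0},{"offset": [-0.006,0.005,-0.01],"rotation": [0,0,0],"claw": 0},{"offset": [-0.006,0.005,-0.01],"rotation": [0,0,0],"claw": 0},{"offset": [-0.006,0.005,-0.01],"rotation": [0,0,0],"claw": 0},{"offset": [-0.006,0.005,-0.01],"rotation": [0,0,0],"claw": 0},{"offset": [-0.006,0.005,-0.01],"rotation": [0,0,0],"claw": 0}]}}

```text
clock: 33.48
tcp_pos: [0.6774, 0.1693, 0.0478]
orientation: [2.345, 2.089, 0.002]
contact_force: [-0.5, -1.2, 5.7]
grip_width: 0.0207
gripper_force: 48.9
```

Request:
{"fn": "drive_tool", "kwargs": {"rows": [{"offset": [0,0,-0.1],"rotation": [0,0,0],"claw": 0},{"offset": [0,0,-0.25],"rotation": [0,0,0],"claw": 0},{"offset": [0,0,-0.45],"rotation": [0,0,0],"claw": 0},{"offset": [0,0,-0.65],"rotation": [0,0,0],"claw": 0},{"offset": [0,0,-0.85],"rotation": [0,0,0],"claw": 0},{"offset": [0,0,-1],"rotation": [0,0,0],"claw": 0},{"offset": [0,0,-1],"rotation": [0,0,0],"claw": 0}]}}

```text
clock: 34.07
tcp_pos: [0.6792, 0.1707, 0.2037]
orientation: [2.343, 2.088, 0.013]
contact_force: [0.8, 0.9, 0.5]
grip_width: 0.0205
gripper_force: 49.0
```

Request:
{"fn": "drive_tool", "kwargs": {"rows": [{"offset": [0,0,-0.15],"rotation": [0,0,0],"claw": 0},{"offset": [0,0,-0.3],"rotation": [0,0,0],"claw": 0},{"offset": [0,0,-0.45],"rotation": [0,0,0],"claw": 0},{"offset": [0,0,-0.45],"rotation": [0,0,0],"claw": 0},{"offset": [0,0,-0.45],"rotation": [0,0,0],"claw": 0},{"offset": [0,0,-0.45],"rotation": [0,0,0],"claw": 0}]}}

```text
clock: 34.57
tcp_pos: [0.676, 0.1689, 0.2631]
orientation: [-2.345, -2.09, 0.003]
contact_force: [-0.7, -0.3, -2.4]
grip_width: 0.0209
gripper_force: 49.1
```

```bash
python3 plan.py .4467 -.3220 .262 83.4
```

```text
tcp [0.676  0.1689 0.2631] yaw 83.42 zax [-2.e-03 -9.e-04 -1.e+00] q [ 0.02  0.55 -0.54  1.43  0.28  1.25 -0.66] t 34.57
4 calls of [-0.8565, -0.2859, 0.0033] rot [-0.0009, 0.0006, 0.0002] rows: move 4 turn 1
```

Request:
{"fn": "drive_tool", "kwargs": {"rows": [{"offset": [-0.12,-0.04,0],"rotation": [0,0,0],"claw": 0},{"offset": [-0.28,-0.09,0],"rotation": [0,0,0],"claw": 0},{"offset": [-0.45,-0.15,0],"rotation": [0,0,0],"claw": 0},{"offset": [-0.65,-0.22,0],"rotation": [0,0,0],"claw": 0},{"offset": [-0.856,-0.286,0],"rotation": [0,0,0],"claw": 0}]}}

```text
clock: 34.98
tcp_pos: [0.6176, 0.0458, 0.2622]
orientation: [-2.342, -2.09, 0.004]
contact_force: [0.2, -0.3, -0.8]
grip_width: 0.0203
gripper_force: 49.1
```

Request:
{"fn": "drive_tool", "kwargs": {"rows": [{"offset": [-0.2,-0.06,0],"rotation": [0,0,0],"claw": 0},{"offset": [-0.4,-0.13,0],"rotation": [0,0,0],"claw": 0},{"offset": [-0.62,-0.2,0],"rotation": [0,0,0],"claw": 0},{"offset": [-0.856,-0.286,0],"rotation": [0,0,0],"claw": 0}]}}

```text
clock: 35.32
tcp_pos: [0.5604, -0.0768, 0.2626]
orientation: [-2.342, -2.09, 0.002]
contact_force: [1.4, -1.5, -0.9]
grip_width: 0.0206
gripper_force: 49.1
```

Request:
{"fn": "drive_tool", "kwargs": {"rows": [{"offset": [-0.2,-0.06,0],"rotation": [0,0,0],"claw": 0},{"offset": [-0.4,-0.13,0],"rotation": [0,0,0],"claw": 0},{"offset": [-0.62,-0.2,0],"rotation": [0,0,0],"claw": 0},{"offset": [-0.856,-0.286,0],"rotation": [0,0,0],"claw": 0}]}}

```text
clock: 35.65
tcp_pos: [0.5031, -0.1991, 0.2628]
orientation: [-2.342, -2.09, 0.001]
contact_force: [0.5, -1.3, -0.8]
grip_width: 0.0206
gripper_force: 49.1
```

Request:
{"fn": "drive_tool", "kwargs": {"rows": [{"offset": [-0.2,-0.06,0],"rotation": [0,0,0],"claw": 0},{"offset": [-0.4,-0.13,0],"rotation": [0,0,0],"claw": 0},{"offset": [-0.6,-0.2,0],"rotation": [0,0,0],"claw": 0},{"offset": [-0.75,-0.25,0],"rotation": [0,0,0],"claw": 0},{"offset": [-0.856,-0.286,0],"rotation": [0,0,0],"claw": 0},{"offset": [-0.856,-0.286,0],"rotation": [0,0,0],"claw": 0},{"offset": [-0.856,-0.286,0],"rotation": [0,0,0],"claw": 0},{"offset": [-0.856,-0.286,0],"rotation": [0,0,0],"claw": 0},{"offset": [-0.856,-0.286,0],"rotation": [0,0,0],"claw": 0}]}}

```text
clock: 36.4
tcp_pos: [0.4479, -0.3196, 0.2639]
orientation: [-2.342, -2.092, -0.001]
contact_force: [0.0, 0.8, -1.7]
grip_width: 0.0207
gripper_force: 49.1
```

```bash
python3 plan.py .4467 -.3220 .115 83.4
```

```text
tcp [ 0.4479 -0.3196  0.2639] yaw 83.54 zax [-6.0e-04  1.2e-03 -1.0e+00] q [ 0.84  0.27 -0.4   1.8   0.12  1.1   0.29] t 36.4
1 calls of [-0.0176, -0.0055, 0.9924] rot [-0.0004, -0.0005, 0.0013] rows: move 4 turn 1
```

Request:
{"fn": "drive_tool", "kwargs": {"rows": [{"offset": [-0.012,-0.005,0.15],"rotation": [0,0,0],"claw": 0},{"offset": [-0.012,-0.005,0.35],"rotation": [0,0,0],"claw": 0},{"offset": [-0.012,-0.005,0.55],"rotation": [0,0,0],"claw": 0},{"offset": [-0.012,-0.005,0.75],"rotation": [0,0,0],"claw": 0},{"offset": [-0.012,-0.005,0.9],"rotation": [0,0,0],"claw": 0},{"offset": [-0.012,-0.005,1],"rotation": [0,0,0],"claw": 0},{"offset": [-0.012,-0.005,1],"rotation": [0,0,0],"claw": 0},{"offset": [-0.012,-0.005,1],"rotation": [0,0,0],"claw": 0},{"offset": [-0.012,-0.005,1],"rotation": [0,0,0],"claw": 0},{"offset": [-0.012,-0.005,1],"rotation": [0,0,0],"claw": 0}]}}

```text
clock: 37.23
tcp_pos: [0.4477, -0.3232, 0.116]
orientation: [2.343, 2.089, 0.001]
contact_force: [0.6, -0.0, -0.6]
grip_width: 0.0207
gripper_force: 49.1
```

```bash
python3 plan.py .4467 -.3220 .084 83.4
```

```text
tcp [ 0.4477 -0.3232  0.116 ] yaw 83.44 zax [ 0.0023 -0.0014 -1.    ] q [ 0.8   0.44 -0.37  1.94  0.22  0.8   0.2 ] t 37.23
1 calls of [0.0073, -0.0077, 0.213] rot [0.0012, 0.0006, 0.0003] rows: move 1 turn 1
```

Request:
{"fn": "drive_tool", "kwargs": {"rows": [{"offset": [0.007,-0.006,0.05],"rotation": [0,0,0],"claw": 0},{"offset": [0.007,-0.006,0.1],"rotation": [0,0,0],"claw": 0},{"offset": [0.007,-0.006,0.15],"rotation": [0,0,0],"claw": 0},{"offset": [0.007,-0.006,0.18],"rotation": [0,0,0],"claw": 0},{"offset": [0.007,-0.006,0.2],"rotation": [0,0,0],"claw": 0},{"offset": [0.007,-0.006,0.212],"rotation": [0,0,0],"claw": 0},{"offset": [0.007,-0.006,0.212],"rotation": [0,0,0],"claw": 0},{"offset": [0.007,-0.006,0.212],"rotation": [0,0,0],"claw": 0},{"offset": [0.007,-0.006,0.212],"rotation": [0,0,0],"claw": 0}]}}

```text
clock: 37.98
tcp_pos: [0.4456, -0.3218, 0.0835]
orientation: [-2.345, -2.09, 0.001]
contact_force: [-3.1, 2.5, 10.9]
grip_width: 0.0205
gripper_force: 50.0
```

Request:
{"fn": "drive_tool", "kwargs": {"rows": [{"offset": [0,0,-0.003],"rotation": [0,0,0],"claw": 0},{"offset": [0,0,-0.003],"rotation": [0,0,0],"claw": 0.35},{"offset": [0,0,-0.003],"rotation": [0,0,0],"claw": 0.5},{"offset": [0,0,-0.003],"rotation": [0,0,0],"claw": 0.55},{"offset": [0,0,-0.003],"rotation": [0,0,0],"claw": 0.55},{"offset": [0,0,-0.003],"rotation": [0,0,0],"claw": 0.55},{"offset": [0,0,-0.003],"rotation": [0,0,0],"claw": 0.55},{"offset": [0,0,-0.1],"rotation": [0,0,0],"claw": 0.55},{"offset": [0,0,-0.25],"rotation": [0,0,0],"claw": 0.55},{"offset": [0,0,-0.45],"rotation": [0,0,0],"claw": 0.55},{"offset": [0,0,-0.7],"rotation": [0,0,0],"claw": 0.55},{"offset": [0,0,-1],"rotation": [0,0,0],"claw": 0.55},{"offset": [0,0,-1],"rotation": [0,0,0],"claw": 0.55},{"offset": [0,0,-1],"rotation": [0,0,0],"claw": 0.55}]}}

```text
clock: 39.15
tcp_pos: [0.4474, -0.3228, 0.2359]
orientation: [2.341, 2.085, 0.002]
contact_force: [-0.2, -0.3, -1.0]
grip_width: 0.0468
gripper_force: 0.0
```

Request:
{"fn": "drive_tool", "kwargs": {"rows": [{"offset": [-0.1,0.1,-0.2],"rotation": [0,0,0],"claw": 0.55},{"offset": [-0.2,0.2,-0.4],"rotation": [0,0,0],"claw": 0.55},{"offset": [-0.2,0.25,-0.6],"rotation": [0,0,0],"claw": 0.55},{"offset": [-0.2,0.25,-0.6],"rotation": [0,0,0],"claw": 0.55},{"offset": [-0.2,0.25,-0.6],"rotation": [0,0,0],"claw": 0.55},{"offset": [-0.2,0.25,-0.6],"rotation": [0,0,0],"claw": 0.55},{"offset": [-0.2,0.25,-0.6],"rotation": [0,0,0],"claw": 0.55},{"offset": [-0.2,0.25,-0.6],"rotation": [0,0,0],"claw": 0.55}]}}

```text
clock: 39.82
tcp_pos: [0.4785, -0.3554, 0.3208]
orientation: [-2.343, -2.088, 0.001]
contact_force: [-0.1, -0.2, -0.1]
grip_width: 0.0471
gripper_force: 0.0
```

```bash
python3 - <<'E'
from h import *; from bench import *
f=grab_frame("wrist"); np.savez("w10.npz",**f); cv2.imwrite("pics/w10.png",f["frame"][:,:,::-1])
C,th=np.array([.4935,-.2852]),np.radians(-6.7); R=np.array([[np.cos(th),-np.sin(th)],[np.sin(th),np.cos(th)]])
for c in caps(f,.1,.17): print(c,"tray xy",((np.array(c[2])-C)@R).round(4))
P=cloud(f); m=(abs(P[...,2]-.036)<.006).astype(np.uint8); c=max(cv2.findContours(m,0,2)[0],key=cv2.contourArea)[:,0]
print(cv2.minAreaRect(on_plane(f,c,.036)[:,:2].astype(np.float32)*1000), np.median(P[m>0][:,2])); o=get_obs(); print(o["clock"],o["contact_force"],o["qvel"].round(3))
E
```

```text
([303.0, 62.0], 0.1572, [0.5405, -0.2485], 12.9) tray xy [0.0424 0.0419]
([226.0, 140.0], 0.1116, [0.4457, -0.3218], 10.7) tray xy [-0.0432 -0.0419]
([301.0, 143.0], 0.1336, [0.5289, -0.3316], 11.9) tray xy [ 0.0406 -0.042 ]
((493.8591613769531, -285.31781005859375), (168.72479248046875, 169.40310668945312), 83.36627197265625) 0.03648569214693129
39.8667 [ 0.21458705 -0.08125784 -0.06081544] [-0.    -0.005  0.    -0.012 -0.002  0.002  0.002]
```

View pics/w10.png

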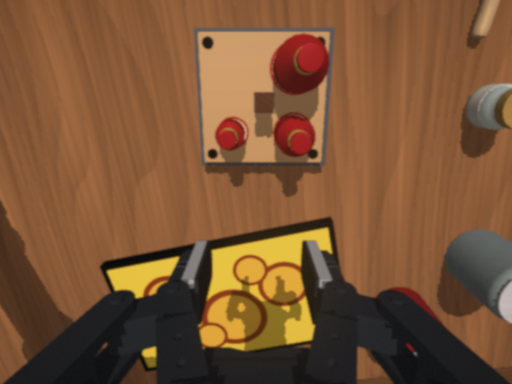

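All three bottles stand within 2 mm of their disc centres (caps at (303,62), (301,143) and (226,140)), the tray is home, and the gripper is clear.

```bash
python3 -c "
from bench import *
print(hand_in())"
```

```text
the job is handed in; nothing more can be done
None
```

I seated the tray on the base and stood the three red bottles upright on their discs (large, medium, small), each measured within 2 mm of centre. I never touched the green and black bottles, and the job was handed in at about 40 s, with no verdict returned.

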